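# Make up two kits of printed parts

## Robot

A 6-joint arm with a two-finger parallel gripper is mounted at the origin on the work surface. World frame = base frame: x ahead of the robot, y to its left, z up, the work surface at z = 0. Lengths are in m, angles in rad, forces in N, time in s.
With the tool pointing down it reaches from about 0.325 to 0.9 m from the base axis. Payload 6.1 kg.
Tool frame: the origin (TCP) lies at the very end of the fingers, on their centre line; the grasp point (between the pads) lies 19 mm behind it; z points along the fingers, y is the line along which they close (so a half turn about z gives the same grasp; the last joint's range is limited). The gripper opens to 85 mm and grips with 20 to 120 N. Pads are 22 mm wide; open, the fingers measure 114 mm over their backs; the gripper's body (76 mm by 85 mm) begins 54 mm behind the grasp point. The pads swing forward as they close: fully open they stand 13 mm farther back than shut.
Start: joints at [0.989, 0.22, 1.526, -0, 1.395, -0.126], TCP at [0.275, 0.561, 0.196] pointing down, gripper open.
Joint ranges: [-2.98, 2.98], [-0.91, 2.08], [0.09, 2.57], [-1.24, 4.39], [0.2, 2.65], [-2.68, 2.68]. Speed limits (rad/s): [2.57, 2.57, 3.01, 3.14, 3.14, 3.14].

## Interface

Orientations are given as a unit quaternion [w, x, y, z].
In Python, from workcell import readout, imaging, manip, models gives the robot as it stands.
- The arm moves only by the tool servo_tool, never from a script. Its argument "motion" is a list of rows, each an object of numbers: "dx", "dy", "dz": the shift along the tool's x, y, z in cm; "ax", "ay", "az": the turn, a rotation vector about the tool's x, y, z in degrees. In form: [{"dx": .., "dy": .., "dz": .., "ax": .., "ay": .., "az": ..}, ...]. A call has 1 to 10 rows; each row shifts and turns the commanded pose from where the row before left it, along the tool's axes as they then stand; what a row does not reach is not made up. A row lasts 1/12 s, in which the tool goes at most 41.7 mm and 7.16 degrees, less where a joint would pass 70% of its speed; a pose out of reach is approached as far as the arm can. A call with a gripper value outside its range is refused whole. "claw" is the gripper command: -1 is shut, 1 is fully open, values between are in proportion, set as the call begins (left out, the last holds). The fingers move at their own pace and stop on an object; the grip force is fixed at half the most. Time passes only in rows, so rows that do not move let the fingers close. It gives the time, the measured TCP pose, the force, the opening and the grip force at its end, in the units of the state.
- readout.get_state(): the state, without advancing time (a new reading comes with each control period).
- imaging.camera(name): name is "scene" or "top" or "wrist"; returns the picture (400x640x3 uint8, red, green, blue); there is no depth.
- imaging.camera_params(name): a dict with "fx", "fy", "cx", "cy" (pixels), "R" (3x3) and "t" (3): a world point X has camera coordinates R X + t; the wrist camera has in their place "mount" (4x4, takes a point from camera to tool coordinates, whose origin is the TCP and whose axes are the flange's). Camera axes: x right, y down, z forward; pixel columns grow to the right and rows downward; lengths in m; the calibration is good to about 2 mm. A picture is of the moment at which its call begins: read the wrist's pose just before it. camera_params takes no time and is no camera call.
- manip.sign_off(): hands the job in; it is judged then, once.
Trained networks look in the newest picture that a camera, given by its name, has taken for a name from the list of things; names that differ only in an ending like _2 or _b are one class to them, and where a whole thing is asked for, a point or a joint stands for the part that bears it (a point fixed in the world has none). Each returns a list of dicts, best first, with "score" (0 to 1); they miss things now and then, are a little off and sometimes report something else, mostly with a low value. They report only what shows in the picture. A call takes as long as a camera call. They do not tell look-alikes from the thing itself.
- models.trace(camera, query): "pixels" (400x640 bool, what is visible of it) and "box" ([left, top, right, bottom] in pixels, round what is visible of it).
- models.spot_point(camera, query): "point" ([column, row] in pixels: a listed point, or the origin of a listed thing).
The state is a dict: "t": time; "joint_positions": joint angles; "qd": joint speeds; "joint_efforts": joint torques, N m; "eef_pos": TCP position; "tool_rot": TCP orientation; "wrist_force": force on the tool from outside, world axes, zero at the start; "moment": the same for the moment, N m; "gripper_width": finger opening in m; "finger_force": force on a finger pad.
Only numpy, scipy, OpenCV 4.12 (cv2) and the standard library are available. Lean on these libraries where they do the work, as an engineer would, in place of code of your own. Each camera call takes 0.05 s, during which the arm holds its last target. There are 200 camera calls.

## Task

Make up the two kits of grey printed parts in the metal-rimmed trays: the toothed gear and the round flanged bushing go in the tray with two pockets; the lug bracket, the fork and the square housing go in the tray with three pockets, with the fork in the middle one. One part to a pocket, each standing upright on the pocket floor; set them down gently without dropping them, and leave the jar, the scraper and the build platform where they are.

Things in the scene. Friction and masses are not known exactly. Their poses are not given: they have to be found in the camera images.
- gear: Grey printed plastic, 50 mm high, stands upright on the bench. Origin: centre of the underside, z up. Toothed wheel (12 teeth) 54 mm across and 14 mm thick at the bottom, with a plain solid round hub of 24 mm diameter rising from it to the top. Grip the hub from any side. About 60 g.
- bushing: Grey printed plastic, 50 mm high, stands upright on the bench. Origin: centre of the underside, z up. Smooth round flange of 48 mm diameter and 8 mm thickness at the bottom, barrel of 35 mm diameter up to the top, with a wide dark bore (22 mm) in its top. Grip the barrel from any side. About 70 g.
- lug: Grey printed plastic, 50 mm high, stands upright on the bench. Origin: centre of the underside, z up. Lug bracket: base plate 52 (x) x 36 (y) x 8 mm, with one upright plate across its middle, 12 mm thick (x), 36 mm wide (y), up to the top. Grip the upright plate across its thickness (fingers closing along its x). About 50 g.
- fork: Grey printed plastic, 50 mm high, stands upright on the bench. Origin: centre of the underside, z up. Fork (U shape): base 44 (x) x 32 (y) x 12 mm with two upright arms at its x ends, each 13 mm thick, leaving an 18 mm slot open to both y sides and to the top. Grip across both arms from outside (fingers closing along its x, 44 mm wide). About 60 g.
- housing: Grey printed plastic, 50 mm high, stands upright on the bench. Origin: centre of the underside, z up. Square open-topped box 42 x 42 mm, walls 4 mm; its sides are along its x and y. Grip it across the outside, along x or y. About 60 g.
- tray2: Low tray with a black floor and bright metal walls, with two pockets in a row, 78 (x) x 152 (y) mm. 4 mm floor, 4 mm walls and dividers whose top is 14 mm above the bench; each pocket is 70 x 70 mm inside. It is fixed to the bench. Origin: centre of the underside (on the bench), z up, y along the row of pockets; the pocket centres are at y = -37 and +37 mm.
- tray3: Low tray with a black floor and bright metal walls, with three pockets in a row, 78 (x) x 226 (y) mm. 4 mm floor, 4 mm walls and dividers whose top is 14 mm above the bench; each pocket is 70 x 70 mm inside. It is fixed to the bench. Origin: centre of the underside (on the bench), z up, y along the row of pockets; the pocket centres are at y = -74, 0 and +74 mm.
- resin_jar: Bystander: dark jar, 68 mm diameter, 110 mm high, on the far side of the trays. Origin: centre of its underside. Leave it alone.
- scraper: Bystander: flat scraper (spatula), 200 mm long, lying on the far side of the trays with its length (its x) across the robot's view. Leave it alone.
- platform: Bystander: build platform 130 x 130 x 40 mm with a print still on it (73 mm high in all), on the robot's right. Origin: centre of its underside. Leave it alone.
There are look-alikes about, which are no part of the job. What is shaped like the gear but orange is not meant. What is shaped like the tray2 but pink is not meant.

How it is judged:
By the outcome, as a careful person would: the job done as asked, in the order asked, and still so for the second after the job is handed in, with the robot touching nothing.
It also fails if it takes over 115 s, if anything falls off the work surface, if the arm or the gripper's body presses on something with over 40 N, if the wrist force passes 120 N, or if a joint passes its speed limit or range.

## Working session

There is one attempt and no reset: what is moved stays moved. The work goes in short steps, Python scripts to look and compute and a tool call to move; the robot and the scene stay as the last step left them, time stands still between calls to the robot, and variables do not carry over. Pictures are saved under pics/ and viewed, at most 17 in all, crops included, and the job is handed in when it is done.

Besides the shell and the picture viewer there is one more tool, called after "Request:" as name(argument=value, ...) on one line, values as JSON. servo_tool: Moves the arm, as the interface text tells. Its arguments: {"type":"object","properties":{"motion":{"type":"array","items":{"type":"object","properties":{"dx":{"type":"number"},"dy":{"type":"number"},"dz":{"type":"number"},"ax":{"type":"number"},"ay":{"type":"number"},"az":{"type":"number"}}}},"claw":{"type":"number"}},"required":["motion"]}

```bash
mkdir -p pics; ls; cat > h.py <<'E'
import numpy as np, cv2
from workcell import readout, imaging, manip, models
def save(n,im): cv2.imwrite('pics/'+n+'.png',im[:,:,::-1])
def ray(cam,uv,z):
    p=imaging.camera_params(cam); R=np.array(p['R']);t=np.array(p['t'])
    d=R.T@np.array([(uv[0]-p['cx'])/p['fx'],(uv[1]-p['cy'])/p['fy'],1]); c=-R.T@t
    return (c+d*(z-c[2])/d[2])[:2]
def proj(cam,X):
    p=imaging.camera_params(cam); q=np.array(p['R'])@np.array(X)+p['t']
    return [p['cx']+p['fx']*q[0]/q[2],p['cy']+p['fy']*q[1]/q[2]]
E
python3 - <<'E'
from h import *
s=readout.get_state(); print({k:np.round(v,3).tolist() for k,v in s.items()})
save('scene0',imaging.camera('scene')); save('top0',imaging.camera('top'))
np.set_printoptions(precision=3,suppress=True)
for c in ['scene','top']:
    p=imaging.camera_params(c); print(c,(-np.array(p['R']).T@p['t']),p['fx'])
for q in ['gear','bushing','lug','fork','housing','tray2','tray3']:
    for r in models.spot_point('top',q)[:3]: print(q,round(r['score'],2),np.round(r['point']),ray('top',r['point'],0.0))
print(imaging.camera_params('wrist'))
E
```

```text
pics
{'t': 0.0, 'joint_positions': [0.989, 0.221, 1.528, 0.0, 1.395, -0.126], 'qd': [0.001, -0.001, -0.001, -0.001, -0.001, -0.0], 'joint_efforts': [0.0, -49.69, -38.939, -0.0, 0.011, -0.0], 'eef_pos': [0.275, 0.561, 0.195], 'tool_rot': [-0.0, 0.226, 0.974, -0.001], 'wrist_force': [0.841, 0.107, 0.321], 'moment': [-0.021, -0.006, 0.017], 'finger_force': 0.0, 'gripper_width': 0.085}
scene [ 0.995 -0.784  1.006] 476.0389019934614
top [ 0.468 -0.073  1.541] 474.7704163450388
gear 0.68 [389. 213.] [ 0.56  -0.276]
gear 0.63 [392. 278.] [ 0.349 -0.284]
gear 0.54 [393. 247.] [ 0.449 -0.285]
bushing 0.56 [303. 248.] [0.448 0.004]
lug 0.55 [260. 245.] [0.458 0.143]
fork 0.6 [216. 252.] [0.436 0.285]
housing 0.68 [348. 249.] [ 0.445 -0.141]
tray2 0.94 [260. 198.] [0.61  0.144]
tray2 0.81 [191. 166.] [0.717 0.372]
tray2 0.66 [350. 196.] [ 0.616 -0.148]
tray3 0.94 [260. 198.] [0.61  0.144]
tray3 0.81 [191. 166.] [0.717 0.372]
tray3 0.66 [350. 196.] [ 0.616 -0.148]
{'fx': 337.2022666780751, 'fy': 337.2022666780751, 'cx': 316.48260437983487, 'cy': 203.67814989862785, 'mount': array([[-0.   , -0.949, -0.315,  0.08 ],
       [ 1.   , -0.001,  0.001, -0.   ],
       [-0.001, -0.315,  0.949, -0.177],
       [ 0.   ,  0.   ,  0.   ,  1.   ]])}
```

View pics/top0.png

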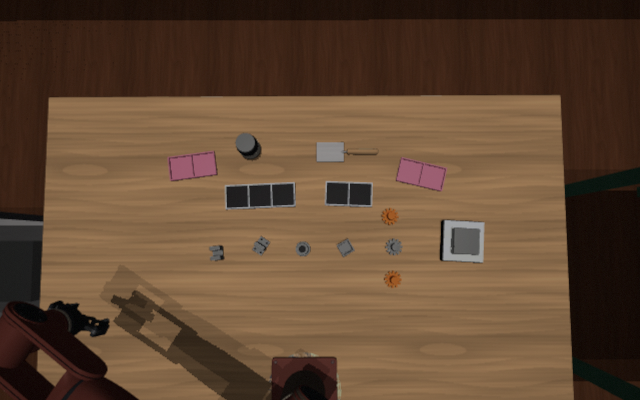

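View pics/scene0.png

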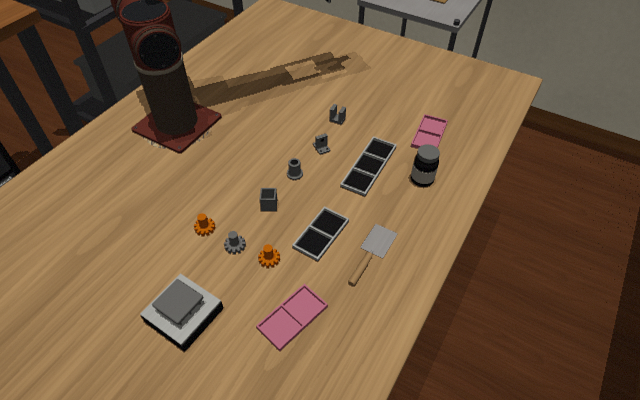

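```bash
python3 - <<'E'
from h import *
np.set_printoptions(precision=4,suppress=True)
im=imaging.camera('top')
save('crop1',cv2.resize(im[175:295,200:420],(800,436),interpolation=cv2.INTER_CUBIC))
for r in models.trace('top','tray3')[:4]+models.trace('top','tray2')[:4]:
    m=r['pixels']; pts=np.argwhere(m)[:,::-1]
    w=np.array([ray('top',p,0.012) for p in pts]).astype(np.float32)
    rc=cv2.minAreaRect(w*1000); print(round(r['score'],2),r['box'],np.round(rc[0],1),np.round(rc[1],1),round(rc[2],2),'meancol',im[m].mean(0))
for q in ['gear','bushing','lug','fork','housing']:
  for r in models.trace('top',q)[:3]:
    m=r['pixels']; w=np.array([ray('top',p,0.025) for p in np.argwhere(m)[:,::-1]]).astype(np.float32)
    rc=cv2.minAreaRect(w*1000); print(q,round(r['score'],2),r['box'],np.round(rc[0],1),np.round(rc[1],1),round(rc[2],2))
E
```

```text
0.97 [326.0, 184.4, 375.2, 206.4] [ 623.2 -145.2] [154.   80.8] 86.98 meancol [59.9572 57.9743 57.7956]
0.84 [167.0, 149.9, 219.4, 183.5] [717.4 364.6] [ 81.1 155.9] 7.61 meancol [145.8358  86.7386 103.2347]Traceback (most recent call last):
  File "<stdin>", line 7, in <module>
  File "h.py", line 5, in ray
    p=imaging.camera_params(cam); R=np.array(p['R']);t=np.array(p['t'])
ValueError: time passes only in moves, steps and waits
```

View pics/crop1.png

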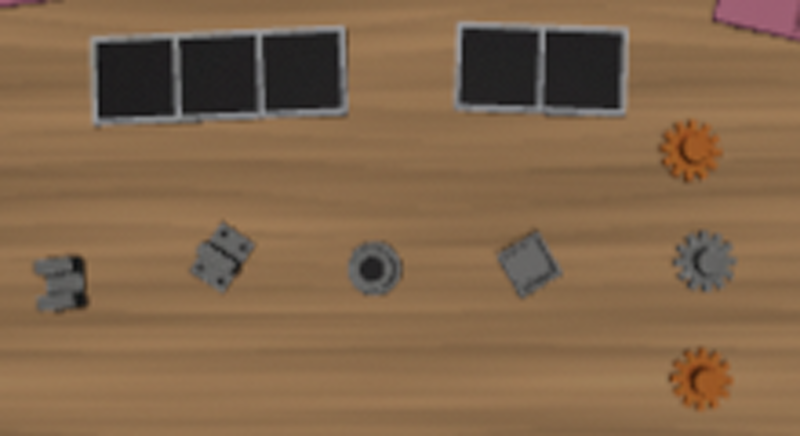

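Crop: grey gear at top pixel (394,247), orange look-alikes at (391,216) and (393,279) rejected. The trays I want are the black-floored ones at (260,196) and (349,194), not the pink ones.

```bash
cat > h.py <<'E'
import numpy as np, cv2
from workcell import readout, imaging, manip, models
from scipy.spatial.transform import Rotation as Ro
np.set_printoptions(precision=4,suppress=True)
def save(n,im): cv2.imwrite('pics/'+n+'.png',im[:,:,::-1])
def cam(name,s=None):
    p=imaging.camera_params(name)
    if name!='wrist':
        R=np.array(p['R']).T; c=-R@np.array(p['t'])
    else:
        q=s['tool_rot']; T=Ro.from_quat([q[1],q[2],q[3],q[0]]).as_matrix(); M=np.array(p['mount'])
        R=T@M[:3,:3]; c=T@M[:3,3]+s['eef_pos']
    return p,R,c
def ray(C,uv,z):
    p,R,c=C; uv=np.atleast_2d(uv).astype(float)
    d=np.c_[(uv[:,0]-p['cx'])/p['fx'],(uv[:,1]-p['cy'])/p['fy'],np.ones(len(uv))]@R.T
    return (c+d*((z-c[2])/d[:,2])[:,None])[:,:2]
def proj(C,X):
    p,R,c=C; q=(np.atleast_2d(X)-c)@R
    return np.c_[p['cx']+p['fx']*q[:,0]/q[:,2],p['cy']+p['fy']*q[:,1]/q[:,2]]
def rect(C,m,z):
    w=ray(C,np.argwhere(m)[:,::-1],z)*1000
    rc=cv2.minAreaRect(w.astype(np.float32)); return np.round(rc[0],1),np.round(rc[1],1),round(rc[2],1)
E
python3 - <<'E'
from h import *
im=imaging.camera('top'); C=cam('top')
for q in ['tray2','tray3','gear','bushing','lug','fork','housing']:
  for r in models.trace('top',q)[:4]:
    print(q,round(r['score'],2),np.round(r['box']),*rect(C,r['pixels'],.012 if 'tray' in q else .025),im[r['pixels']].mean(0).round())
  for r in models.spot_point('top',q)[:3]: print('   sp',ray(C,r['point'],0))
E
```

```text
tray2 0.9 [397. 156. 448. 192.] [ 687.2 -381.7] [155.4  82. ] 76.3 [149.  91. 107.]
tray2 0.88 [167. 149. 220. 181.] [718.3 365.4] [ 84.9 159.1] 7.3 [145.  87. 102.]
tray2 0.82 [324. 183. 372. 207.] [ 623.7 -144.1] [152.1  78.9] 87.8 [58. 56. 56.]
tray2 0.56 [227. 184. 297. 209.] [618.7 141.4] [ 81.7 223.3] 1.1 [54. 53. 53.]
   sp [[0.6093 0.1362]]
   sp [[0.7272 0.3703]]
   sp [[ 0.6843 -0.3768]]
tray3 0.9 [397. 156. 448. 192.] [ 687.2 -381.7] [155.4  82. ] 76.3 [149.  91. 107.]
tray3 0.88 [167. 149. 220. 181.] [718.3 365.4] [ 84.9 159.1] 7.3 [145.  87. 102.]
tray3 0.82 [324. 183. 372. 207.] [ 623.7 -144.1] [152.1  78.9] 87.8 [58. 56. 56.]
tray3 0.56 [227. 184. 297. 209.] [618.7 141.4] [ 81.7 223.3] 1.1 [54. 53. 53.]
   sp [[0.6093 0.1362]]
   sp [[0.7272 0.3703]]
   sp [[ 0.6843 -0.3768]]
gear 0.64 [384. 207. 401. 226.] [ 551.7 -275.1] [51.2 44.8] 89.8 [142.  84.  39.]
gear 0.63 [385. 240. 400. 253.] [ 453.  -284.9] [47.7 44.3] 89.8 [95. 92. 88.]
gear 0.5 [384. 271. 404. 290.] [ 351.5 -281.1] [53.1 51.5] 44.8 [141.  85.  41.]
   sp [[ 0.5547 -0.2711]]
   sp [[ 0.4402 -0.2792]]
   sp [[ 0.3459 -0.2794]]
bushing 0.71 [294. 240. 311. 256.] [447.6   4.4] [41.4 38. ] 89.8 [79. 79. 77.]
   sp [[ 0.4504 -0.0037]]
lug 0.69 [250. 236. 270. 254.] [458.8 138.4] [39.9 50.8] 56.5 [91. 89. 86.]
   sp [[0.458  0.1345]]
fork 0.71 [212. 243. 223. 258.] [435.7 276.3] [44.4 38.2] 0.8 [82. 80. 77.]
   sp [[0.4407 0.2741]]
housing 0.59 [342. 240. 356. 252.] [ 450.6 -131.4] [36.8 41.3] 26.3 [95. 94. 93.]
   sp [[ 0.4535 -0.1362]]
```

Request:
servo_tool(motion=[{"az": -6.5,"dz": -2.6},{"az": -6.5,"dz": -2.6},{"az": -6.5,"dz": -2.6},{"az": -6.5,"dz": -2.6},{"dx": -1,"dy": -3.74},{"dx": -1,"dy": -3.74},{"dx": -1,"dy": -3.74},{"dx": -1,"dy": -3.74},{"dx": -1,"dy": -3.74},{"dx": -1,"dy": -3.74}], claw=1)

```text
$.motion[0]: bad value
```

Request:
servo_tool(motion=[{"dx": -1,"dy": -3.74},{"dx": -1,"dy": -3.74},{"dx": -1,"dy": -3.74},{"dx": -1,"dy": -3.74},{"dx": -1,"dy": -3.74},{"dx": -1,"dy": -3.74},{"dx": -1,"dy": -3.74},{"dx": -1,"dy": -3.74},{"dx": -1,"dy": -3.74},{}])

```text
$.motion[0]: bad value
```

```bash
python3 - <<'E'
from h import *
s=readout.get_state(); im=imaging.camera('wrist'); C=cam('wrist',s)
print(s['t'],s['eef_pos'],s['tool_rot'],s['wrist_force'],s['joint_positions'])
save('w1',im)
for q in ['tray2','tray3','gear','bushing','lug','fork','housing']:
  for r in models.trace('wrist',q)[:4]:
    print(q,round(r['score'],2),np.round(r['box']),*rect(C,r['pixels'],.012 if 'tray' in q else .025),im[r['pixels']].mean(0).round())
  for r in models.spot_point('wrist',q)[:3]: print('   sp',ray(C,r['point'],0))
E
```

```text
1.35 [0.2751 0.5612 0.1965] [-0.      0.226   0.9741 -0.    ] [-0.6147 -0.0932 -1.1155] [ 0.9889  0.2204  1.5265  0.      1.3947 -0.1261]
```

View pics/w1.png

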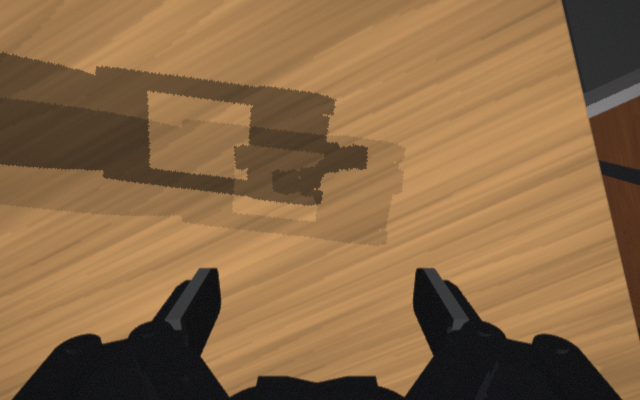

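The wrist image shows only the bench, the fingers and a shadow. The moves were refused because each row needs all six keys.

Request:
servo_tool(motion=[{"dx": 0,"dy": 0,"dz": -2.6,"ax": 0,"ay": 0,"az": -6.5},{"dx": 0,"dy": 0,"dz": -2.6,"ax": 0,"ay": 0,"az": -6.5},{"dx": 0,"dy": 0,"dz": -2.6,"ax": 0,"ay": 0,"az": -6.5},{"dx": 0,"dy": 0,"dz": -2.6,"ax": 0,"ay": 0,"az": -6.5},{"dx": -1,"dy": -3.74,"dz": 0,"ax": 0,"ay": 0,"az": 0},{"dx": -1,"dy": -3.74,"dz": 0,"ax": 0,"ay": 0,"az": 0},{"dx": -1,"dy": -3.74,"dz": 0,"ax": 0,"ay": 0,"az": 0},{"dx": -1,"dy": -3.74,"dz": 0,"ax": 0,"ay": 0,"az": 0},{"dx": -1,"dy": -3.74,"dz": 0,"ax": 0,"ay": 0,"az": 0},{"dx": -1,"dy": -3.74,"dz": 0,"ax": 0,"ay": 0,"az": 0}], claw=1)

```text
t: 2.93
eef_pos: [0.3347, 0.335, 0.3006]
tool_rot: [0.0, 0.001, 1.0, 0.0]
wrist_force: [0.6, -0.8, 0.9]
gripper_width: 0.0852
finger_force: 0.0
```

Request:
servo_tool(motion=[{"dx": -1,"dy": -3.74,"dz": 0,"ax": 0,"ay": 0,"az": 0},{"dx": -1,"dy": -3.74,"dz": 0,"ax": 0,"ay": 0,"az": 0},{"dx": -1,"dy": -3.74,"dz": 0,"ax": 0,"ay": 0,"az": 0},{"dx": -1,"dy": -3.74,"dz": 0,"ax": 0,"ay": 0,"az": 0},{"dx": -1,"dy": -3.74,"dz": 0,"ax": 0,"ay": 0,"az": 0},{"dx": -1,"dy": -3.74,"dz": 0,"ax": 0,"ay": 0,"az": 0},{"dx": -1,"dy": -3.74,"dz": 0,"ax": 0,"ay": 0,"az": 0},{"dx": -1,"dy": -3.74,"dz": 0,"ax": 0,"ay": 0,"az": 0},{"dx": -1,"dy": -3.74,"dz": 0,"ax": 0,"ay": 0,"az": 0},{"dx": 0,"dy": 0,"dz": 0,"ax": 0,"ay": 0,"az": 0}])

```text
t: 3.77
eef_pos: [0.4248, -0.0061, 0.3004]
tool_rot: [0.0, 0.005, 1.0, -0.001]
wrist_force: [0.7, -0.2, -0.7]
gripper_width: 0.0852
finger_force: 0.0
```

```bash
python3 - <<'E'
from h import *
s=readout.get_state(); im=imaging.camera('wrist'); C=cam('wrist',s)
print(s['t'],s['eef_pos'],s['tool_rot'],s['wrist_force'],s['joint_positions'])
save('w2',im)
for q in ['tray2','tray3','gear','bushing','lug','fork','housing']:
  for r in models.trace('wrist',q)[:4]:
    print(q,round(r['score'],2),np.round(r['box']),*rect(C,r['pixels'],.012 if 'tray' in q else .025),im[r['pixels']].mean(0).round())
  for r in models.spot_point('wrist',q)[:3]: print('   sp',ray(C,r['point'],0))
E
```

```text
3.7667 [ 0.4248 -0.0061  0.3004] [ 0.0002  0.0046  1.     -0.0015] [ 0.6561 -0.1896 -0.7141] [-0.1979 -0.3262  1.8595 -0.0029  1.6072 -1.7597]
tray2 0.87 [ 38. 282. 142. 340.] [ 681.1 -378.6] [158.6  91.4] 75.8 [168.  90. 113.]
tray2 0.74 [496. 297. 592. 343.] [712.4 361.3] [ 89.4 159.7] 7.6 [171.  91. 116.]
tray2 0.71 [340. 247. 489. 301.] [613.9 141.4] [ 86.8 227.4] 2.3 [67. 65. 66.]
tray2 0.68 [182. 251. 278. 302.] [ 619.2 -144.9] [153.4  85.3] 87.5 [71. 70. 70.]
   sp [[0.7208 0.3659]]
   sp [[0.6214 0.1438]]
   sp [[ 0.6841 -0.3872]]
tray3 0.87 [ 38. 282. 142. 340.] [ 681.1 -378.6] [158.6  91.4] 75.8 [168.  90. 113.]
tray3 0.74 [496. 297. 592. 343.] [712.4 361.3] [ 89.4 159.7] 7.6 [171.  91. 116.]
tray3 0.71 [340. 247. 489. 301.] [613.9 141.4] [ 86.8 227.4] 2.3 [67. 65. 66.]
tray3 0.68 [182. 251. 278. 302.] [ 619.2 -144.9] [153.4  85.3] 87.5 [71. 70. 70.]
   sp [[0.7208 0.3659]]
   sp [[0.6214 0.1438]]
   sp [[ 0.6841 -0.3872]]
gear 0.88 [120. 218. 164. 257.] [ 542.2 -273.1] [52.9 70.8] 16.2 [156.  78.  14.]
gear 0.85 [ 78.  79. 136. 118.] [ 348.4 -274.8] [54.4 60.3] 39.2 [158. 
[... 185 characters left out ...]
  ]]
   sp [[ 0.4483 -0.2878]]
   sp [[ 0.551  -0.2757]]
bushing 0.91 [308. 151. 341. 190.] [443.    3.9] [43.7 50. ] 89.5 [67. 66. 65.]
bushing 0.66 [199. 148. 250. 198.] [ 449.8 -133. ] [44.5 60.6] 31.8 [82. 80. 79.]
   sp [[0.438  0.2719]]
   sp [[0.4508 0.0031]]
lug 0.7 [398. 155. 435. 192.] [455.8 139.1] [54.8 48.9] 56.3 [105. 104. 103.]
lug 0.24 [309. 149. 341. 187.] [443.1   3.2] [48.  45.7] 44.8 [68. 66. 66.]
lug 0.16 [179. 251. 276. 303.] [ 611.6 -141. ] [149.1  82.9] 87.5 [71. 70. 70.]
   sp [[0.453  0.1409]]
fork 0.56 [504. 140. 553. 178.] [435.1 278.2] [56.3 62. ] 5.3 [81. 78. 76.]
   sp [[0.434 0.273]]
   sp [[ 0.7724 -0.1381]]
   sp [[ 0.4478 -0.2871]]
   sp [[ 0.4464 -0.1323]]
```

View pics/w2.png

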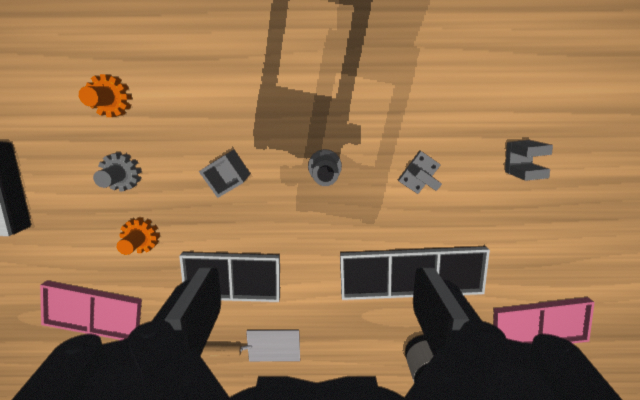

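Wrist view: grey gear (117,172), housing (225,172), bushing (324,167), lug (421,172), fork (528,160), tray2 (230,277), tray3 (415,272). The orange gears are at (105,95) and (138,237). I'll go above the grey gear.

Request:
servo_tool(motion=[{"dx": -0.28,"dy": -3.5,"dz": 2,"ax": 0,"ay": 0,"az": 0},{"dx": -0.28,"dy": -3.5,"dz": 2,"ax": 0,"ay": 0,"az": 0},{"dx": -0.28,"dy": -3.5,"dz": 2,"ax": 0,"ay": 0,"az": 0},{"dx": -0.28,"dy": -3.5,"dz": 2,"ax": 0,"ay": 0,"az": 0},{"dx": -0.28,"dy": -3.5,"dz": 2,"ax": 0,"ay": 0,"az": 0},{"dx": -0.28,"dy": -3.5,"dz": 2,"ax": 0,"ay": 0,"az": 0},{"dx": -0.28,"dy": -3.5,"dz": 2,"ax": 0,"ay": 0,"az": 0},{"dx": -0.28,"dy": -3.5,"dz": 2,"ax": 0,"ay": 0,"az": 0},{"dx": 0,"dy": 0,"dz": 0,"ax": 0,"ay": 0,"az": 0},{"dx": 0,"dy": 0,"dz": 0,"ax": 0,"ay": 0,"az": 0}])

```text
t: 5.35
eef_pos: [0.4444, -0.2808, 0.1383]
tool_rot: [-0.002, 0.003, 1.0, 0.002]
wrist_force: [0.7, 0.0, -0.2]
gripper_width: 0.0855
finger_force: 0.0
```

```bash
cat >> h.py <<'E'
def look(name,q,pic=True):
    s=readout.get_state(); im=imaging.camera('wrist'); C=cam('wrist',s)
    if pic: save(name,im)
    print(s['t'],s['eef_pos'],s['tool_rot'],s['wrist_force'],s['gripper_width'])
    print('tcp px',proj(C,s['eef_pos']))
    for r in models.trace('wrist',q)[:2]: print(round(r['score'],2),np.round(r['box']),'@0',*rect(C,r['pixels'],0.),'@.05',*rect(C,r['pixels'],.05),im[r['pixels']].mean(0).round())
    for r in models.spot_point('wrist',q)[:2]: print('  sp',r['score'],np.round(r['point'],1),ray(C,r['point'],0))
    return im,C,s
E
python3 - <<'E'
from h import *
look('g1','gear')
E
```

```text
5.35 [ 0.4444 -0.2808  0.1383] [-0.0017  0.0026  1.      0.0015] [ 0.7316  0.0479 -0.1976] 0.08549427179768229
tcp px [[317.8254 239.1669]]
0.94 [296. 254. 350. 312.] @0 [ 556.8 -275.9] [67.5 58.6] 35.9 @.05 [ 526.4 -276.9] [56.8 49.3] 35.9 [167.  83.  12.]
0.69 [279.  37. 347. 106.] @0 [ 346.5 -284.2] [55.5 56.3] 41.4 @.05 [ 349.4 -283.8] [46.7 47.4] 41.4 [187. 102.  13.]
  sp 0.84 [307. 187.] [[ 0.4515 -0.2903]]
  sp 0.66 [312.1  73. ] [[ 0.3484 -0.2844]]
```

View pics/g1.png

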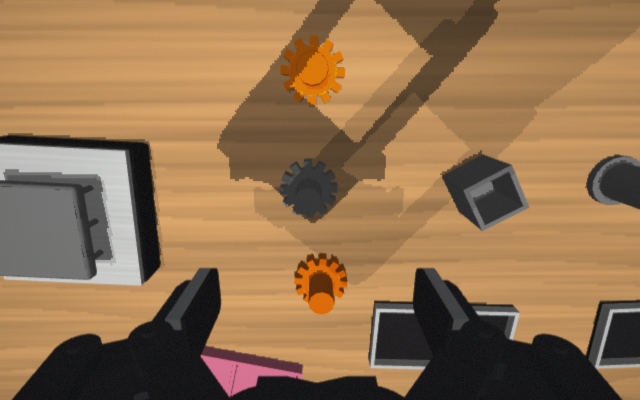

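The grey gear is centred at (308,187) with orange gears above and below it, so it is the middle one. I'll descend and grip.

Request:
servo_tool(motion=[{"dx": -0.56,"dy": -0.83,"dz": 2.5,"ax": 0,"ay": 0,"az": 0},{"dx": 0,"dy": 0,"dz": 3,"ax": 0,"ay": 0,"az": 0},{"dx": 0,"dy": 0,"dz": 3,"ax": 0,"ay": 0,"az": 0},{"dx": 0,"dy": 0,"dz": 2,"ax": 0,"ay": 0,"az": 0},{"dx": 0,"dy": 0,"dz": 1,"ax": 0,"ay": 0,"az": 0},{"dx": 0,"dy": 0,"dz": 0.5,"ax": 0,"ay": 0,"az": 0},{"dx": 0,"dy": 0,"dz": 0,"ax": 0,"ay": 0,"az": 0}])

```text
t: 6.08
eef_pos: [0.4518, -0.2879, 0.0209]
tool_rot: [0.0, 0.0, 1.0, -0.0]
wrist_force: [0.2, 0.5, 0.2]
gripper_width: 0.0855
finger_force: 0.0
```

Request:
servo_tool(motion=[{"dx": 0,"dy": 0,"dz": 0,"ax": 0,"ay": 0,"az": 0},{"dx": 0,"dy": 0,"dz": 0,"ax": 0,"ay": 0,"az": 0},{"dx": 0,"dy": 0,"dz": 0,"ax": 0,"ay": 0,"az": 0},{"dx": 0,"dy": 0,"dz": 0,"ax": 0,"ay": 0,"az": 0},{"dx": 0,"dy": 0,"dz": 0,"ax": 0,"ay": 0,"az": 0},{"dx": 0,"dy": 0,"dz": 0,"ax": 0,"ay": 0,"az": 0},{"dx": 0,"dy": 0,"dz": 0,"ax": 0,"ay": 0,"az": 0},{"dx": 0,"dy": 0,"dz": 0,"ax": 0,"ay": 0,"az": 0},{"dx": 0,"dy": 0,"dz": 0,"ax": 0,"ay": 0,"az": 0},{"dx": 0,"dy": 0,"dz": 0,"ax": 0,"ay": 0,"az": 0}], claw=-1)

```text
t: 6.92
eef_pos: [0.4514, -0.2885, 0.0204]
tool_rot: [-0.0, 0.001, 1.0, 0.0]
wrist_force: [0.3, 0.7, -0.7]
gripper_width: -0.0006
finger_force: 0.0
```

```bash
python3 - <<'E'
from h import *
look('g2','gear')
E
```

```text
6.9167 [ 0.4514 -0.2885  0.0204] [-0.0001  0.001   1.      0.    ] [ 0.267   0.6999 -0.6569] -0.0005895978227374388
tcp px [[317.8261 239.1721]]
0.94 [271.   1. 386.  98.] @0 [ 350.4 -283.8] [57.9 47.4] 89.9 @.05 [ 355.6 -285.1] [43.2 35.4] 89.9 [184.  99.  11.]
0.89 [271. 186. 366. 265.] @0 [ 450.8 -288.7] [57.2 54.5] 88.3 @.05 [ 430.6 -288.8] [42.7 40.6] 88.3 [57. 56. 56.]
  sp 0.93 [329.2  45.1] [[ 0.3477 -0.2822]]
  sp 0.82 [316.8 226.9] [[ 0.4522 -0.289 ]]
```

View pics/g2.png

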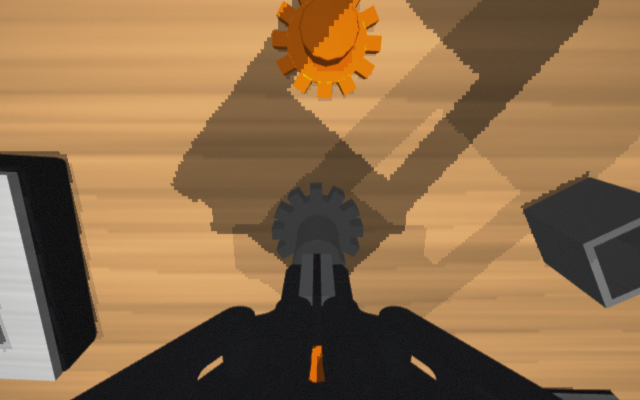

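```bash
python3 - <<'E'
from h import *
s=readout.get_state()
T=cam('top'); print('top hub',ray(T,[396.1,247.1],.05),'teeth',ray(T,[393.9,246.5],.014))
out=[]
a=np.linspace(0,2*np.pi,60)
for name,(x0,x1,y0,y1) in dict(wrist=(220,420,130,330),scene=(180,300,180,300),top=(370,420,220,270)).items():
    im=imaging.camera(name); C=cam(name,s); k=400/(x1-x0)
    c=cv2.resize(im[y0:y1,x0:x1],(400,400),interpolation=cv2.INTER_CUBIC)
    if name!='top': c=np.clip(c.astype(int)*2,0,255).astype(np.uint8)
    for x,col in ((.45,(255,0,0)),(.438,(0,255,0))):
        for r,z in ((.027,.014),(.012,.05)):
            p=proj(C,np.c_[x+r*np.cos(a),-.2885+r*np.sin(a),0*a+z]); p=((p-[x0,y0])*k).astype(np.int32)
            cv2.polylines(c,[p],True,col,1)
    p=(proj(C,s['eef_pos'])[0]-[x0,y0])*k; cv2.circle(c,(int(p[0]),int(p[1])),4,(0,0,255),-1)
    out.append(c)
save('ov',cv2.resize(np.hstack(out[:2]),(800,400)))
save('ov_top',out[2])
E
```

```text
top hub [[ 0.4498 -0.2895]] teeth [[ 0.4513 -0.2877]]
```

View pics/ov.png

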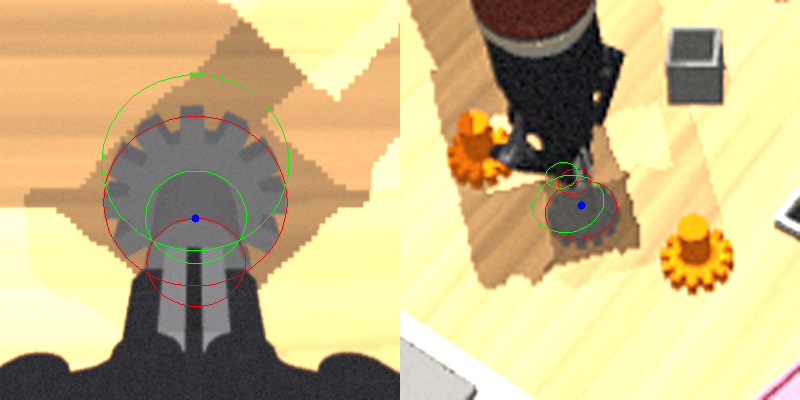

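Overlay: the red model (gear at x≈0.45) fits the teeth. The closed fingers sit over the hub top (crop 195,250), well above the reported TCP (blue dot). So the finger ends appear to stand 3–4 cm short of the reported TCP. I'll check by touching the hub top (z=0.05) gently.

Request:
servo_tool(motion=[{"dx": 0,"dy": 0,"dz": 0.2,"ax": 0,"ay": 0,"az": 0},{"dx": 0,"dy": 0,"dz": 0.2,"ax": 0,"ay": 0,"az": 0}])

```text
t: 7.38
eef_pos: [0.4515, -0.2885, 0.0165]
tool_rot: [0.0, 0.001, 1.0, -0.0]
wrist_force: [0.3, -0.5, 0.5]
gripper_width: -0.0002
finger_force: 0.0
```

Request:
servo_tool(motion=[{"dx": 0,"dy": 0,"dz": 0.2,"ax": 0,"ay": 0,"az": 0},{"dx": 0,"dy": 0,"dz": 0.2,"ax": 0,"ay": 0,"az": 0}])

```text
t: 7.55
eef_pos: [0.4518, -0.2888, 0.0151]
tool_rot: [-0.0, 0.001, 1.0, 0.0]
wrist_force: [-11.6, 9.7, 39.3]
gripper_width: 0.0004
finger_force: 20.0
```

Contact happened at reported z≈0.0155, so the shut fingertips are about 34 mm above the reported TCP. I'll raise, open, and go lower.

Request:
servo_tool(motion=[{"dx": 0,"dy": 0,"dz": -1,"ax": 0,"ay": 0,"az": 0},{"dx": 0,"dy": 0,"dz": -1,"ax": 0,"ay": 0,"az": 0}])

```text
t: 7.72
eef_pos: [0.451, -0.2882, 0.0325]
tool_rot: [-0.0, 0.001, 1.0, 0.0]
wrist_force: [-0.2, -0.9, -0.5]
gripper_width: -0.0
finger_force: 0.0
```

Request:
servo_tool(motion=[{"dx": 0,"dy": 0,"dz": 0,"ax": 0,"ay": 0,"az": 0},{"dx": 0,"dy": 0,"dz": 0,"ax": 0,"ay": 0,"az": 0},{"dx": 0,"dy": 0,"dz": 0,"ax": 0,"ay": 0,"az": 0},{"dx": 0,"dy": 0,"dz": 0,"ax": 0,"ay": 0,"az": 0},{"dx": 0,"dy": 0,"dz": 0,"ax": 0,"ay": 0,"az": 0},{"dx": 0,"dy": 0,"dz": 0,"ax": 0,"ay": 0,"az": 0},{"dx": 0,"dy": 0,"dz": 0,"ax": 0,"ay": 0,"az": 0}], claw=1)

```text
t: 8.3
eef_pos: [0.4512, -0.2883, 0.0321]
tool_rot: [-0.0, 0.001, 1.0, 0.0]
wrist_force: [0.1, -0.2, -0.4]
gripper_width: 0.0834
finger_force: 0.0
```

Request:
servo_tool(motion=[{"dx": 0,"dy": 0,"dz": 1.5,"ax": 0,"ay": 0,"az": 0},{"dx": 0,"dy": 0,"dz": 1,"ax": 0,"ay": 0,"az": 0},{"dx": 0,"dy": 0,"dz": 0.5,"ax": 0,"ay": 0,"az": 0},{"dx": 0,"dy": 0,"dz": 0.5,"ax": 0,"ay": 0,"az": 0}])

```text
t: 8.63
eef_pos: [0.4508, -0.2879, -0.0036]
tool_rot: [-0.001, 0.001, 1.0, 0.001]
wrist_force: [-0.3, -0.1, 0.1]
gripper_width: 0.085
finger_force: 0.0
```

Request:
servo_tool(motion=[{"dx": 0,"dy": 0,"dz": 0.4,"ax": 0,"ay": 0,"az": 0},{"dx": 0,"dy": 0,"dz": 0.3,"ax": 0,"ay": 0,"az": 0},{"dx": 0,"dy": 0,"dz": 0.3,"ax": 0,"ay": 0,"az": 0}])

```text
t: 8.88
eef_pos: [0.4516, -0.2886, -0.0126]
tool_rot: [0.0, 0.001, 1.0, -0.0]
wrist_force: [-0.5, -0.6, -0.2]
gripper_width: 0.0853
finger_force: 0.0
```

Request:
servo_tool(motion=[{"dx": 0,"dy": 0,"dz": 0,"ax": 0,"ay": 0,"az": 0},{"dx": 0,"dy": 0,"dz": 0,"ax": 0,"ay": 0,"az": 0},{"dx": 0,"dy": 0,"dz": 0,"ax": 0,"ay": 0,"az": 0},{"dx": 0,"dy": 0,"dz": 0,"ax": 0,"ay": 0,"az": 0},{"dx": 0,"dy": 0,"dz": 0,"ax": 0,"ay": 0,"az": 0},{"dx": 0,"dy": 0,"dz": 0,"ax": 0,"ay": 0,"az": 0},{"dx": 0,"dy": 0,"dz": 0,"ax": 0,"ay": 0,"az": 0}], claw=-1)

```text
t: 9.47
eef_pos: [0.4519, -0.2889, -0.0119]
tool_rot: [0.0, 0.001, 1.0, -0.0]
wrist_force: [0.3, -0.8, 2.9]
gripper_width: 0.0225
finger_force: 58.7
```

Request:
servo_tool(motion=[{"dx": 0,"dy": 0,"dz": -1.5,"ax": 0,"ay": 0,"az": 0},{"dx": 0,"dy": 0,"dz": -2.5,"ax": 0,"ay": 0,"az": 0},{"dx": 0,"dy": 0,"dz": -3,"ax": 0,"ay": 0,"az": 0},{"dx": 0,"dy": 0,"dz": -2,"ax": 0,"ay": 0,"az": 0},{"dx": -2,"dy": 1.3,"dz": 0,"ax": 0,"ay": 0,"az": 0},{"dx": -3,"dy": 1.9,"dz": 0,"ax": 0,"ay": 0,"az": 0},{"dx": -3,"dy": 1.9,"dz": 0,"ax": 0,"ay": 0,"az": 0},{"dx": -3,"dy": 1.9,"dz": 0,"ax": 0,"ay": 0,"az": 0},{"dx": -3,"dy": 1.9,"dz": 0,"ax": 0,"ay": 0,"az": 0},{"dx": -2.8,"dy": 1.8,"dz": 0,"ax": 0,"ay": 0,"az": 0}])

```text
t: 10.3
eef_pos: [0.6208, -0.1804, 0.0771]
tool_rot: [-0.0, 0.001, 1.0, 0.0]
wrist_force: [-0.1, -0.0, -0.6]
gripper_width: 0.0223
finger_force: 58.8
```

Request:
servo_tool(motion=[{"dx": 0,"dy": 0,"dz": 0,"ax": 0,"ay": 0,"az": 0},{"dx": 0,"dy": 0,"dz": 0,"ax": 0,"ay": 0,"az": 0}])

```text
t: 10.47
eef_pos: [0.6203, -0.1802, 0.0767]
tool_rot: [-0.0, -0.0, 1.0, 0.0]
wrist_force: [-0.9, -0.2, -0.6]
gripper_width: 0.0218
finger_force: 58.8
```

```bash
python3 - <<'E'
from h import *
im,C,s=look('p1','tray2')
for x,y in ((.6195,-.1815),(.6225,-.1075)):
    q=np.array([[-35,-35],[35,-35],[35,35],[-35,35]])/1000; a=np.deg2rad(-2.3); q=q@np.array([[np.cos(a),np.sin(a)],[-np.sin(a),np.cos(a)]])+[x,y]
    cv2.polylines(im,[proj(C,np.c_[q,np.full(4,.004)]).astype(np.int32)],True,(255,0,0),1)
save('p1',im)
E
```

```text
10.4667 [ 0.6203 -0.1802  0.0767] [-0.0005 -0.0004  1.      0.0002] [-0.8553 -0.2262 -0.5935] 0.021815712167262566
tcp px [[317.8284 239.1714]]
0.86 [266. 147. 472. 258.] @0 [ 624.7 -142.7] [161.1  85.1] 87.5 @.05 [ 608.  -150.3] [129.3  68.3] 87.5 [67. 66. 67.]
0.81 [  0. 214. 175. 334.] @0 [ 692.1 -378.8] [143.4  91.2] 76.3 @.05 [ 662.2 -339.8] [115.1  73.2] 76.3 [204. 116. 148.]
  sp 0.83 [365.5 197.9] [[ 0.6196 -0.1423]]
  sp 0.71 [ 78.8 273.1] [[ 0.6866 -0.3828]]
```

View pics/p1.png

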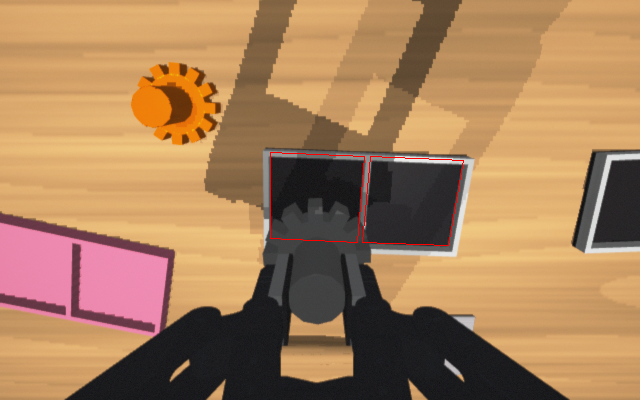

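Gear held upright over the left pocket (outline centre ≈(316,200)) and the alignment is good. Lowering.

Request:
servo_tool(motion=[{"dx": -0.1,"dy": 0,"dz": 3,"ax": 0,"ay": 0,"az": 0},{"dx": 0,"dy": 0,"dz": 2.5,"ax": 0,"ay": 0,"az": 0},{"dx": 0,"dy": 0,"dz": 1.5,"ax": 0,"ay": 0,"az": 0},{"dx": 0,"dy": 0,"dz": 0.6,"ax": 0,"ay": 0,"az": 0},{"dx": 0,"dy": 0,"dz": 0.4,"ax": 0,"ay": 0,"az": 0},{"dx": 0,"dy": 0,"dz": 0.2,"ax": 0,"ay": 0,"az": 0},{"dx": 0,"dy": 0,"dz": 0,"ax": 0,"ay": 0,"az": 0}])

```text
t: 11.2
eef_pos: [0.6212, -0.1823, -0.0036]
tool_rot: [0.001, 0.001, 1.0, -0.0]
wrist_force: [-0.6, 0.1, -0.8]
gripper_width: 0.0224
finger_force: 58.8
```

Request:
servo_tool(motion=[{"dx": 0,"dy": 0,"dz": 0.1,"ax": 0,"ay": 0,"az": 0},{"dx": 0,"dy": 0,"dz": 0.1,"ax": 0,"ay": 0,"az": 0}])

```text
t: 11.37
eef_pos: [0.6217, -0.1823, -0.005]
tool_rot: [0.001, 0.001, 1.0, -0.0]
wrist_force: [0.5, -0.4, -1.0]
gripper_width: 0.0222
finger_force: 58.8
```

Request:
servo_tool(motion=[{"dx": 0,"dy": 0,"dz": 0.1,"ax": 0,"ay": 0,"az": 0},{"dx": 0,"dy": 0,"dz": 0.1,"ax": 0,"ay": 0,"az": 0}])

```text
t: 11.53
eef_pos: [0.6211, -0.1819, -0.0079]
tool_rot: [0.0, 0.001, 1.0, -0.0]
wrist_force: [0.2, -0.3, 4.9]
gripper_width: 0.0221
finger_force: 59.3
```

Request:
servo_tool(motion=[{"dx": 0,"dy": 0,"dz": 0.1,"ax": 0,"ay": 0,"az": 0},{"dx": 0,"dy": 0,"dz": 0,"ax": 0,"ay": 0,"az": 0}])

```text
t: 11.7
eef_pos: [0.6211, -0.1819, -0.008]
tool_rot: [0.0, 0.001, 1.0, -0.0]
wrist_force: [-3.5, 1.3, 8.1]
gripper_width: 0.0221
finger_force: 59.7
```

Request:
servo_tool(motion=[{"dx": 0,"dy": 0,"dz": 0,"ax": 0,"ay": 0,"az": 0},{"dx": 0,"dy": 0,"dz": 0,"ax": 0,"ay": 0,"az": 0},{"dx": 0,"dy": 0,"dz": 0,"ax": 0,"ay": 0,"az": 0},{"dx": 0,"dy": 0,"dz": 0,"ax": 0,"ay": 0,"az": 0},{"dx": 0,"dy": 0,"dz": -0.5,"ax": 0,"ay": 0,"az": 0},{"dx": 0,"dy": 0,"dz": -1.5,"ax": 0,"ay": 0,"az": 0},{"dx": 0,"dy": 0,"dz": -3,"ax": 0,"ay": 0,"az": 0},{"dx": 0,"dy": 0,"dz": -3,"ax": 0,"ay": 0,"az": 0}], claw=0.3)

```text
t: 12.37
eef_pos: [0.6196, -0.1814, 0.0711]
tool_rot: [-0.001, 0.001, 1.0, 0.001]
wrist_force: [1.1, -0.3, 1.2]
gripper_width: 0.0557
finger_force: 0.0
```

Request:
servo_tool(motion=[{"dx": 2.49,"dy": 2.61,"dz": -0.4,"ax": 0,"ay": 0,"az": 0},{"dx": 2.49,"dy": 2.61,"dz": -0.4,"ax": 0,"ay": 0,"az": 0},{"dx": 2.49,"dy": 2.61,"dz": -0.4,"ax": 0,"ay": 0,"az": 0},{"dx": 2.49,"dy": 2.61,"dz": -0.4,"ax": 0,"ay": 0,"az": 0},{"dx": 2.49,"dy": 2.61,"dz": -0.4,"ax": 0,"ay": 0,"az": 0},{"dx": 2.49,"dy": 2.61,"dz": -0.4,"ax": 0,"ay": 0,"az": 0},{"dx": 2.49,"dy": 2.61,"dz": -0.4,"ax": 0,"ay": 0,"az": 0},{"dx": 0,"dy": 0,"dz": 0,"ax": 0,"ay": 0,"az": 0},{"dx": 0,"dy": 0,"dz": 0,"ax": 0,"ay": 0,"az": 0}], claw=1)

```text
t: 13.12
eef_pos: [0.4466, 0.0023, 0.1001]
tool_rot: [0.001, -0.0, 1.0, -0.0]
wrist_force: [0.3, 0.1, 0.2]
gripper_width: 0.0853
finger_force: 0.0
```

```bash
python3 - <<'E'
from h import *
im,C,s=look('b1','bushing')
a=np.linspace(0,2*np.pi,60)
x,y=.448,.002
for r,z in ((.024,.004),(.0175,.05)):
    cv2.polylines(im,[proj(C,np.c_[x+r*np.cos(a),y+r*np.sin(a),0*a+z]).astype(np.int32)],True,(255,0,0),1)
save('b1',im)
E
```

```text
13.1167 [0.4466 0.0023 0.1001] [ 0.0014 -0.0002  1.     -0.0002] [0.336  0.1368 0.1524] 0.08526734986458169
tcp px [[317.8276 239.1797]]
  sp 0.66 [317.7 189.3] [[0.4458 0.0025]]
```

View pics/b1.png

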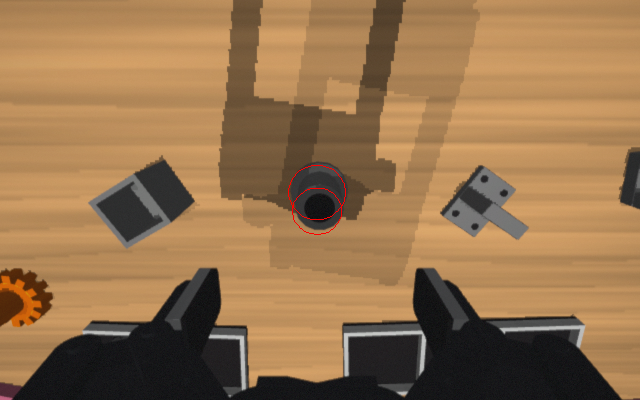

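Bushing at (319,207), centred between the fingers. Descend and grip.

Request:
servo_tool(motion=[{"dx": 0,"dy": 0,"dz": 3,"ax": 0,"ay": 0,"az": 0},{"dx": 0,"dy": 0,"dz": 3,"ax": 0,"ay": 0,"az": 0},{"dx": 0,"dy": 0,"dz": 2.5,"ax": 0,"ay": 0,"az": 0},{"dx": 0,"dy": 0,"dz": 1.5,"ax": 0,"ay": 0,"az": 0},{"dx": 0,"dy": 0,"dz": 0.8,"ax": 0,"ay": 0,"az": 0},{"dx": 0,"dy": 0,"dz": 0.6,"ax": 0,"ay": 0,"az": 0},{"dx": 0,"dy": 0,"dz": 0,"ax": 0,"ay": 0,"az": 0}])

```text
t: 13.85
eef_pos: [0.4466, 0.0008, -0.0162]
tool_rot: [-0.001, 0.001, 1.0, 0.0]
wrist_force: [0.4, 0.5, -0.1]
gripper_width: 0.0854
finger_force: 0.0
```

Request:
servo_tool(motion=[{"dx": 0,"dy": 0,"dz": 0,"ax": 0,"ay": 0,"az": 0},{"dx": 0,"dy": 0,"dz": 0,"ax": 0,"ay": 0,"az": 0},{"dx": 0,"dy": 0,"dz": 0,"ax": 0,"ay": 0,"az": 0},{"dx": 0,"dy": 0,"dz": 0,"ax": 0,"ay": 0,"az": 0},{"dx": 0,"dy": 0,"dz": 0,"ax": 0,"ay": 0,"az": 0},{"dx": 0,"dy": 0,"dz": 0,"ax": 0,"ay": 0,"az": 0},{"dx": 0,"dy": 0,"dz": 0,"ax": 0,"ay": 0,"az": 0}], claw=-1)

```text
t: 14.43
eef_pos: [0.4479, 0.0011, -0.0143]
tool_rot: [0.001, 0.001, 1.0, -0.0]
wrist_force: [-1.1, 0.8, 6.0]
gripper_width: 0.0333
finger_force: 59.6
```

Request:
servo_tool(motion=[{"dx": 0,"dy": 0,"dz": -1.5,"ax": 0,"ay": 0,"az": 0},{"dx": 0,"dy": 0,"dz": -2.5,"ax": 0,"ay": 0,"az": 0},{"dx": 0,"dy": 0,"dz": -3,"ax": 0,"ay": 0,"az": 0},{"dx": 0,"dy": 0,"dz": -2,"ax": 0,"ay": 0,"az": 0},{"dx": -2.7,"dy": -1.6,"dz": 0,"ax": 0,"ay": 0,"az": 0},{"dx": -3,"dy": -1.8,"dz": 0,"ax": 0,"ay": 0,"az": 0},{"dx": -3,"dy": -1.8,"dz": 0,"ax": 0,"ay": 0,"az": 0},{"dx": -3,"dy": -1.8,"dz": 0,"ax": 0,"ay": 0,"az": 0},{"dx": -3,"dy": -1.9,"dz": 0,"ax": 0,"ay": 0,"az": 0},{"dx": -3,"dy": -1.9,"dz": 0,"ax": 0,"ay": 0,"az": 0}])

```text
t: 15.27
eef_pos: [0.6245, -0.1079, 0.0743]
tool_rot: [-0.0, 0.001, 1.0, 0.0]
wrist_force: [0.7, 0.2, 0.2]
gripper_width: 0.0335
finger_force: 59.6
```

Request:
servo_tool(motion=[{"dx": 0,"dy": 0,"dz": 0,"ax": 0,"ay": 0,"az": 0},{"dx": 0,"dy": 0,"dz": 2,"ax": 0,"ay": 0,"az": 0},{"dx": 0,"dy": 0,"dz": 0,"ax": 0,"ay": 0,"az": 0}])

```text
t: 15.52
eef_pos: [0.621, -0.1066, 0.0507]
tool_rot: [-0.003, 0.001, 1.0, 0.001]
wrist_force: [-1.4, 1.5, -1.4]
gripper_width: 0.0338
finger_force: 59.7
```

```bash
python3 - <<'E'
from h import *
im,C,s=look('p2','tray2')
E
```

```text
15.5167 [ 0.621  -0.1066  0.0507] [-0.0028  0.0013  1.      0.0009] [-1.395   1.4675 -1.4122] 0.033810982101271855
tcp px [[317.827  239.1622]]
0.91 [  0. 255.  66. 360.] @0 [ 705.  -332.6] [48.9 95.8] 73.6 @.05 [ 669.2 -283.2] [38.2 74.8] 73.6 [185. 105. 133.]
0.9 [497. 151. 639. 269.] @0 [623.4  80.9] [ 87.3 107.8] 2.2 @.05 [605.5  39.5] [68.2 84.1] 2.2 [85. 83. 83.]
  sp 0.81 [267.4 208.8] [[ 0.62   -0.1423]]
```

View pics/p2.png

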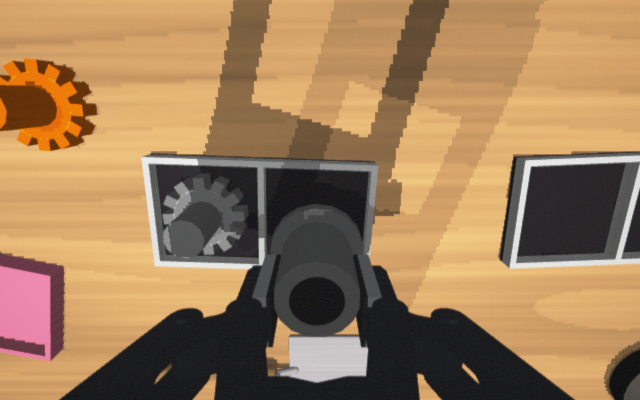

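Gear stands upright in the left pocket (200,215) and the bushing is over the right pocket. Lowering.

Request:
servo_tool(motion=[{"dx": 0,"dy": 0,"dz": 2.5,"ax": 0,"ay": 0,"az": 0},{"dx": 0,"dy": 0,"dz": 1.8,"ax": 0,"ay": 0,"az": 0},{"dx": 0,"dy": 0,"dz": 1,"ax": 0,"ay": 0,"az": 0},{"dx": 0,"dy": 0,"dz": 0.4,"ax": 0,"ay": 0,"az": 0},{"dx": 0,"dy": 0,"dz": 0.2,"ax": 0,"ay": 0,"az": 0},{"dx": 0,"dy": 0,"dz": 0,"ax": 0,"ay": 0,"az": 0}])

```text
t: 16.17
eef_pos: [0.6239, -0.1071, -0.0037]
tool_rot: [0.0, 0.001, 1.0, -0.0]
wrist_force: [0.2, 0.2, 0.2]
gripper_width: 0.0336
finger_force: 59.7
```

Request:
servo_tool(motion=[{"dx": 0,"dy": 0,"dz": 0.1,"ax": 0,"ay": 0,"az": 0},{"dx": 0,"dy": 0,"dz": 0.1,"ax": 0,"ay": 0,"az": 0},{"dx": 0,"dy": 0,"dz": 0.1,"ax": 0,"ay": 0,"az": 0}])

```text
t: 16.42
eef_pos: [0.6242, -0.1074, -0.0065]
tool_rot: [0.001, 0.001, 1.0, -0.0]
wrist_force: [-0.4, 0.0, -0.2]
gripper_width: 0.0334
finger_force: 59.7
```

Request:
servo_tool(motion=[{"dx": 0,"dy": 0,"dz": 0.1,"ax": 0,"ay": 0,"az": 0},{"dx": 0,"dy": 0,"dz": 0.1,"ax": 0,"ay": 0,"az": 0},{"dx": 0,"dy": 0,"dz": 0.1,"ax": 0,"ay": 0,"az": 0}])

```text
t: 16.67
eef_pos: [0.6235, -0.1071, -0.0103]
tool_rot: [0.0, 0.001, 1.0, -0.0]
wrist_force: [-3.5, 1.6, 9.9]
gripper_width: 0.0337
finger_force: 60.8
```

Request:
servo_tool(motion=[{"dx": 0,"dy": 0,"dz": 0.1,"ax": 0,"ay": 0,"az": 0}])

```text
t: 16.75
eef_pos: [0.6236, -0.1072, -0.0103]
tool_rot: [-0.0, 0.001, 1.0, -0.0]
wrist_force: [-7.1, 2.4, 15.6]
gripper_width: 0.0337
finger_force: 60.8
```

Request:
servo_tool(motion=[{"dx": 0,"dy": 0,"dz": 0,"ax": 0,"ay": 0,"az": 0},{"dx": 0,"dy": 0,"dz": 0,"ax": 0,"ay": 0,"az": 0},{"dx": 0,"dy": 0,"dz": 0,"ax": 0,"ay": 0,"az": 0},{"dx": 0,"dy": 0,"dz": 0,"ax": 0,"ay": 0,"az": 0},{"dx": 0,"dy": 0,"dz": -0.5,"ax": 0,"ay": 0,"az": 0},{"dx": 0,"dy": 0,"dz": -1.5,"ax": 0,"ay": 0,"az": 0},{"dx": 0,"dy": 0,"dz": -3,"ax": 0,"ay": 0,"az": 0},{"dx": 0,"dy": 0,"dz": -3,"ax": 0,"ay": 0,"az": 0}], claw=0.3)

```text
t: 17.42
eef_pos: [0.6224, -0.1068, 0.0692]
tool_rot: [-0.001, 0.001, 1.0, 0.0]
wrist_force: [1.2, -0.1, 0.5]
gripper_width: 0.0556
finger_force: 0.0
```

Request:
servo_tool(motion=[{"dx": 2.1,"dy": 3.08,"dz": -0.4,"ax": 0,"ay": 0,"az": 0},{"dx": 2.1,"dy": 3.08,"dz": -0.4,"ax": 0,"ay": 0,"az": 0},{"dx": 2.1,"dy": 3.08,"dz": -0.4,"ax": 0,"ay": 0,"az": 0},{"dx": 2.1,"dy": 3.08,"dz": -0.4,"ax": 0,"ay": 0,"az": 0},{"dx": 2.1,"dy": 3.08,"dz": -0.4,"ax": 0,"ay": 0,"az": 0},{"dx": 2.1,"dy": 3.08,"dz": -0.4,"ax": 0,"ay": 0,"az": 0},{"dx": 2.1,"dy": 3.08,"dz": -0.4,"ax": 0,"ay": 0,"az": 0},{"dx": 2.1,"dy": 3.08,"dz": -0.4,"ax": 0,"ay": 0,"az": 0},{"dx": 0,"dy": 0,"dz": 0,"ax": 0,"ay": 0,"az": 0},{"dx": 0,"dy": 0,"dz": 0,"ax": 0,"ay": 0,"az": 0}], claw=1)

```text
t: 18.25
eef_pos: [0.4559, 0.1411, 0.1022]
tool_rot: [0.001, -0.001, 1.0, 0.0]
wrist_force: [0.0, 0.0, -0.3]
gripper_width: 0.0856
finger_force: 0.0
```

```bash
cat >> h.py <<'E'
def boxes(im,C,x,y,yaw,lst,col=(255,0,0)):
    a=np.deg2rad(yaw); Rz=np.array([[np.cos(a),-np.sin(a)],[np.sin(a),np.cos(a)]])
    for cx,cy,w,h,z in lst:
        q=np.array([[-w,-h],[w,-h],[w,h],[-w,h]])/2000+np.array([cx,cy])/1000
        q=q@Rz.T+[x,y]; cv2.polylines(im,[np.round(proj(C,np.c_[q,np.full(4,z/1000)])).astype(np.int32)],True,col,1)
LUG=[(0,0,52,36,8),(0,0,12,36,50)]; FORK=[(0,0,44,32,0),(-15.5,0,13,32,50),(15.5,0,13,32,50)]; HOUS=[(0,0,42,42,0),(0,0,42,42,50)]
E
python3 - <<'E'
from h import *
im,C,s=look('l1','lug',False)
boxes(im,C,.4555,.139,-34,LUG)
save('l1',im)
E
```

```text
18.25 [0.4559 0.1411 0.1022] [ 0.0013 -0.0009  1.      0.0001] [ 0.0366  0.0188 -0.3416] 0.08556372385131245
tcp px [[317.8294 239.179 ]]
0.92 [281. 155. 346. 228.] @0 [459.5 142.9] [48.3 54. ] 57.5 @.05 [444.4 142.4] [39.7 44.3] 57.5 [57. 56. 56.]
0.18 [  4. 314. 107. 385.] @0 [ 609.5 -141.8] [ 73.2 151.6] 25.7 @.05 [567.5 -91.2] [ 60.  124.4] 25.7 [79. 79. 78.]
  sp 0.87 [314.  189.2] [[0.4556 0.1383]]
  sp 0.38 [ 36.4 345.6] [[ 0.621  -0.1434]]
```

View pics/l1.png

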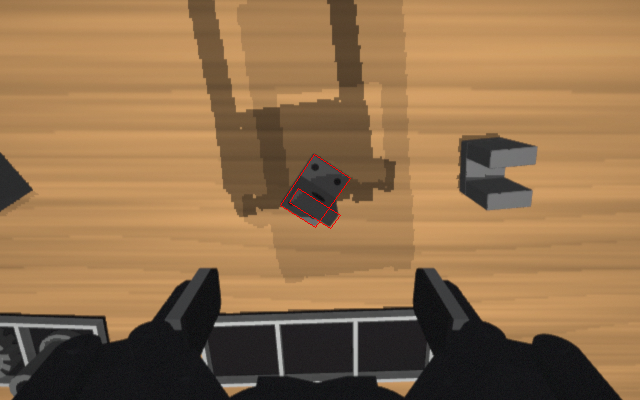

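The overlay fits the lug exactly: (0.4555, 0.139), yaw −34°. The fork is at (497,172). I'll turn the tool so it closes along the lug's x (world turn −124°), descend and grip.

Request:
servo_tool(motion=[{"dx": 0,"dy": -0.2,"dz": 0,"ax": 0,"ay": 0,"az": 6.9},{"dx": 0,"dy": 0,"dz": 0,"ax": 0,"ay": 0,"az": 6.9},{"dx": 0,"dy": 0,"dz": 0,"ax": 0,"ay": 0,"az": 6.9},{"dx": 0,"dy": 0,"dz": 0,"ax": 0,"ay": 0,"az": 6.9},{"dx": 0,"dy": 0,"dz": 0,"ax": 0,"ay": 0,"az": 6.9},{"dx": 0,"dy": 0,"dz": 0,"ax": 0,"ay": 0,"az": 6.9},{"dx": 0,"dy": 0,"dz": 0,"ax": 0,"ay": 0,"az": 6.9},{"dx": 0,"dy": 0,"dz": 0,"ax": 0,"ay": 0,"az": 6.9},{"dx": 0,"dy": 0,"dz": 0,"ax": 0,"ay": 0,"az": 6.9}])

```text
t: 19.15
eef_pos: [0.4568, 0.1362, 0.1005]
tool_rot: [-0.0, 0.52, 0.854, -0.0]
wrist_force: [-1.0, 0.5, -0.0]
gripper_width: 0.0854
finger_force: 0.0
```

Request:
servo_tool(motion=[{"dx": 0,"dy": 0,"dz": 0,"ax": 0,"ay": 0,"az": 6.9},{"dx": 0,"dy": 0,"dz": 0,"ax": 0,"ay": 0,"az": 6.9},{"dx": 0,"dy": 0,"dz": 0,"ax": 0,"ay": 0,"az": 6.9},{"dx": 0,"dy": 0,"dz": 0,"ax": 0,"ay": 0,"az": 6.9},{"dx": 0,"dy": 0,"dz": 0,"ax": 0,"ay": 0,"az": 6.9},{"dx": 0,"dy": 0,"dz": 0,"ax": 0,"ay": 0,"az": 6.9},{"dx": 0,"dy": 0,"dz": 0,"ax": 0,"ay": 0,"az": 6.9},{"dx": 0,"dy": 0,"dz": 0,"ax": 0,"ay": 0,"az": 6.9},{"dx": 0,"dy": 0,"dz": 0,"ax": 0,"ay": 0,"az": 6.8},{"dx": 0,"dy": 0,"dz": 0,"ax": 0,"ay": 0,"az": 0}])

```text
t: 19.98
eef_pos: [0.4567, 0.1363, 0.1004]
tool_rot: [0.0, 0.885, 0.465, -0.0]
wrist_force: [0.2, -0.2, 0.2]
gripper_width: 0.0854
finger_force: 0.0
```

```bash
python3 - <<'E'
from h import *
im,C,s=look('l2','lug',False)
print(s['joint_positions'])
boxes(im,C,.4555,.139,-34,LUG)
save('l2',im)
E
```

```text
19.9833 [0.4567 0.1363 0.1004] [ 0.      0.8854  0.4649 -0.0002] [ 0.2466 -0.164   0.1812] 0.08541479722135506
tcp px [[314.5537 240.4174]]
0.79 [282. 170. 341. 232.] @0 [449.8 130.8] [56.7 53.2] 56.8 @.05 [459.4 143.7] [46.5 43.6] 56.8 [62. 61. 60.]
  sp 0.74 [312.9 191.6] [[0.455  0.1372]]
[ 0.1245 -0.0445  1.998  -0.0002  1.1884  0.7283]
```

View pics/l2.png

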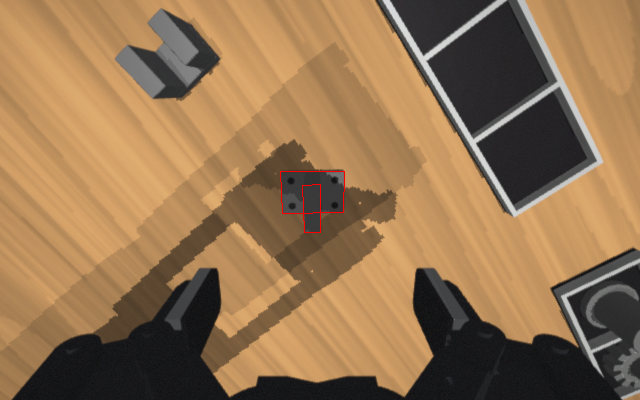

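Overlay still fits; the lug is square to the fingers with a 2–3 mm sideways offset, which I'll correct on the way down.

Request:
servo_tool(motion=[{"dx": 0.15,"dy": -0.25,"dz": 3,"ax": 0,"ay": 0,"az": 0},{"dx": 0,"dy": 0,"dz": 3,"ax": 0,"ay": 0,"az": 0},{"dx": 0,"dy": 0,"dz": 2.5,"ax": 0,"ay": 0,"az": 0},{"dx": 0,"dy": 0,"dz": 1.5,"ax": 0,"ay": 0,"az": 0},{"dx": 0,"dy": 0,"dz": 0.8,"ax": 0,"ay": 0,"az": 0},{"dx": 0,"dy": 0,"dz": 0.6,"ax": 0,"ay": 0,"az": 0},{"dx": 0,"dy": 0,"dz": 0,"ax": 0,"ay": 0,"az": 0}])

```text
t: 20.72
eef_pos: [0.4544, 0.14, -0.0141]
tool_rot: [-0.0, 0.884, 0.468, -0.001]
wrist_force: [-0.2, -0.6, 0.5]
gripper_width: 0.085
finger_force: 0.0
```

Request:
servo_tool(motion=[{"dx": 0,"dy": 0,"dz": 0,"ax": 0,"ay": 0,"az": 0},{"dx": 0,"dy": 0,"dz": 0,"ax": 0,"ay": 0,"az": 0},{"dx": 0,"dy": 0,"dz": 0,"ax": 0,"ay": 0,"az": 0},{"dx": 0,"dy": 0,"dz": 0,"ax": 0,"ay": 0,"az": 0},{"dx": 0,"dy": 0,"dz": 0,"ax": 0,"ay": 0,"az": 0},{"dx": 0,"dy": 0,"dz": 0,"ax": 0,"ay": 0,"az": 0},{"dx": 0,"dy": 0,"dz": 0,"ax": 0,"ay": 0,"az": 0},{"dx": 0,"dy": 0,"dz": 0,"ax": 0,"ay": 0,"az": 0}], claw=-1)

```text
t: 21.38
eef_pos: [0.4552, 0.1403, -0.013]
tool_rot: [0.0, 0.884, 0.468, 0.0]
wrist_force: [-0.7, -0.9, 4.5]
gripper_width: 0.0109
finger_force: 59.1
```

Request:
servo_tool(motion=[{"dx": 0,"dy": 0,"dz": -1.5,"ax": 0,"ay": 0,"az": 0},{"dx": 0,"dy": 0,"dz": -2.5,"ax": 0,"ay": 0,"az": -6},{"dx": 0,"dy": 0,"dz": -3,"ax": 0,"ay": 0,"az": -6},{"dx": 0,"dy": 0,"dz": -2,"ax": 0,"ay": 0,"az": -6},{"dx": 0,"dy": 0,"dz": 0,"ax": 0,"ay": 0,"az": -6},{"dx": 0,"dy": 0,"dz": 0,"ax": 0,"ay": 0,"az": -6},{"dx": 0,"dy": 0,"dz": 0,"ax": 0,"ay": 0,"az": -6.4}])

```text
t: 21.97
eef_pos: [0.4549, 0.1403, 0.0769]
tool_rot: [0.0, 0.692, 0.722, 0.0]
wrist_force: [-0.3, -0.0, -1.2]
gripper_width: 0.0109
finger_force: 58.5
```

Request:
servo_tool(motion=[{"dx": 0.8,"dy": 2.2,"dz": 0,"ax": 0,"ay": 0,"az": 0},{"dx": 1.4,"dy": 3,"dz": 0,"ax": 0,"ay": 0,"az": 0},{"dx": 1.4,"dy": 3,"dz": 0,"ax": 0,"ay": 0,"az": 0},{"dx": 1.4,"dy": 3,"dz": 0,"ax": 0,"ay": 0,"az": 0},{"dx": 1.4,"dy": 3,"dz": 0,"ax": 0,"ay": 0,"az": 0},{"dx": 0.6,"dy": 2,"dz": 0,"ax": 0,"ay": 0,"az": 0},{"dx": 0,"dy": 0,"dz": 0,"ax": 0,"ay": 0,"az": 0},{"dx": 0,"dy": 0,"dz": 0,"ax": 0,"ay": 0,"az": 0}])

```text
t: 22.63
eef_pos: [0.6137, 0.2164, 0.0753]
tool_rot: [-0.0, 0.693, 0.721, -0.001]
wrist_force: [0.2, -1.2, -0.8]
gripper_width: 0.0111
finger_force: 58.8
```

```bash
cat >> h.py <<'E'
TRAY=[(0,0,78,226,14),(0,-74,70,70,14),(0,0,70,70,14),(0,74,70,70,14)]
E
python3 - <<'E'
from h import *
im,C,s=look('q1','tray3',False)
print(s['joint_positions'])
boxes(im,C,.617,.142,2.2,TRAY)
save('q1',im)
E
```

```text
22.6333 [0.6137 0.2164 0.0753] [-0.0005  0.6934  0.7206 -0.0008] [ 0.1974 -1.1582 -0.7575] 0.011134814333837159
tcp px [[315.0906 239.362 ]]
0.65 [261. 152. 372. 382.] @0 [617.1 145.4] [ 82.9 218.4] 2.2 @.05 [616.  175.4] [ 66.4 175. ] 2.2 [53. 51. 52.]
0.65 [421.   0. 552. 113.] @0 [725.6 324.5] [87.2 74.7] 7.0 @.05 [702.9 318.9] [69.9 59.9] 7.0 [215. 124. 157.]
[ 0.218   0.3877  1.5555 -0.0001  1.2002  0.1796]
```

View pics/q1.png

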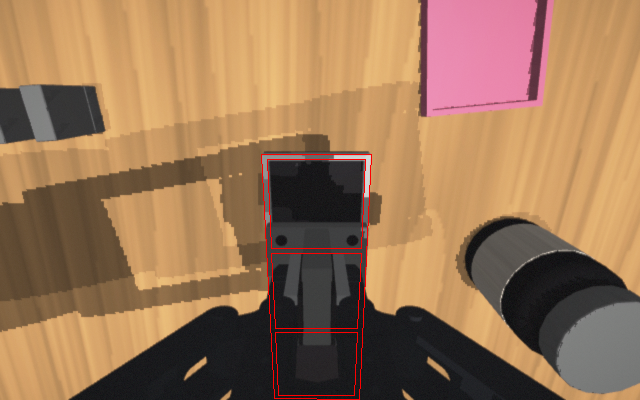

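Tray outline fits, with the lug over the end pocket (318,195) and the jar well clear. Lowering.

Request:
servo_tool(motion=[{"dx": 0,"dy": 0,"dz": 3,"ax": 0,"ay": 0,"az": 0},{"dx": 0,"dy": 0,"dz": 2.5,"ax": 0,"ay": 0,"az": 0},{"dx": 0,"dy": 0,"dz": 1.5,"ax": 0,"ay": 0,"az": 0},{"dx": 0,"dy": 0,"dz": 0.6,"ax": 0,"ay": 0,"az": 0},{"dx": 0,"dy": 0,"dz": 0.4,"ax": 0,"ay": 0,"az": 0},{"dx": 0,"dy": 0,"dz": 0.1,"ax": 0,"ay": 0,"az": 0},{"dx": 0,"dy": 0,"dz": 0.1,"ax": 0,"ay": 0,"az": 0}])

```text
t: 23.37
eef_pos: [0.6149, 0.2166, -0.0042]
tool_rot: [0.001, 0.694, 0.72, 0.001]
wrist_force: [-0.0, -0.4, -0.8]
gripper_width: 0.0109
finger_force: 58.8
```

Request:
servo_tool(motion=[{"dx": 0,"dy": 0,"dz": 0.1,"ax": 0,"ay": 0,"az": 0},{"dx": 0,"dy": 0,"dz": 0.1,"ax": 0,"ay": 0,"az": 0}])

```text
t: 23.53
eef_pos: [0.6151, 0.2167, -0.0061]
tool_rot: [0.001, 0.693, 0.72, 0.001]
wrist_force: [-0.6, 0.7, -0.8]
gripper_width: 0.011
finger_force: 58.8
```

Request:
servo_tool(motion=[{"dx": 0,"dy": 0,"dz": 0.1,"ax": 0,"ay": 0,"az": 0},{"dx": 0,"dy": 0,"dz": 0.05,"ax": 0,"ay": 0,"az": 0}])

```text
t: 23.7
eef_pos: [0.6142, 0.2164, -0.0086]
tool_rot: [0.0, 0.694, 0.72, 0.0]
wrist_force: [0.1, 0.2, 0.4]
gripper_width: 0.0112
finger_force: 58.8
```

Request:
servo_tool(motion=[{"dx": 0,"dy": 0,"dz": 0.1,"ax": 0,"ay": 0,"az": 0},{"dx": 0,"dy": 0,"dz": 0.05,"ax": 0,"ay": 0,"az": 0}])

```text
t: 23.87
eef_pos: [0.6144, 0.2165, -0.009]
tool_rot: [0.0, 0.693, 0.721, 0.0]
wrist_force: [-5.9, -1.2, 11.5]
gripper_width: 0.0107
finger_force: 60.5
```

Request:
servo_tool(motion=[{"dx": 0,"dy": 0,"dz": 0,"ax": 0,"ay": 0,"az": 0},{"dx": 0,"dy": 0,"dz": 0,"ax": 0,"ay": 0,"az": 0},{"dx": 0,"dy": 0,"dz": 0,"ax": 0,"ay": 0,"az": 0},{"dx": 0,"dy": 0,"dz": 0,"ax": 0,"ay": 0,"az": 0},{"dx": 0,"dy": 0,"dz": -0.5,"ax": 0,"ay": 0,"az": 0},{"dx": 0,"dy": 0,"dz": -1.5,"ax": 0,"ay": 0,"az": 0},{"dx": 0,"dy": 0,"dz": -3,"ax": 0,"ay": 0,"az": 0},{"dx": 0,"dy": 0,"dz": -3,"ax": 0,"ay": 0,"az": 0}], claw=0.3)

```text
t: 24.53
eef_pos: [0.6128, 0.2161, 0.0701]
tool_rot: [-0.001, 0.694, 0.72, -0.001]
wrist_force: [1.4, -0.4, -0.2]
gripper_width: 0.0555
finger_force: 0.0
```

Request:
servo_tool(motion=[{"dx": 1.07,"dy": -2.93,"dz": -0.5,"ax": 0,"ay": 0,"az": 0},{"dx": 1.07,"dy": -2.93,"dz": -0.5,"ax": 0,"ay": 0,"az": 0},{"dx": 1.07,"dy": -2.93,"dz": -0.5,"ax": 0,"ay": 0,"az": 0},{"dx": 1.07,"dy": -2.93,"dz": -0.5,"ax": 0,"ay": 0,"az": 0},{"dx": 1.07,"dy": -2.93,"dz": -0.5,"ax": 0,"ay": 0,"az": 0},{"dx": 1.07,"dy": -2.93,"dz": -0.5,"ax": 0,"ay": 0,"az": 0},{"dx": 0,"dy": 0,"dz": 0,"ax": 0,"ay": 0,"az": 0},{"dx": 0,"dy": 0,"dz": 0,"ax": 0,"ay": 0,"az": 0}], claw=1)

```text
t: 25.2
eef_pos: [0.4355, 0.2747, 0.1013]
tool_rot: [0.001, 0.693, 0.721, 0.001]
wrist_force: [0.6, -0.4, 0.4]
gripper_width: 0.0858
finger_force: 0.0
```

```bash
python3 - <<'E'
from h import *
im,C,s=look('f1','fork',False)
boxes(im,C,.436,.274,5,FORK)
save('f1',im)
E
```

```text
25.2 [0.4355 0.2747 0.1013] [0.0006 0.6927 0.7212 0.0012] [ 0.6039 -0.4148  0.3894] 0.08577128178132407
tcp px [[315.0988 239.3601]]
0.92 [280. 170. 347. 229.] @0 [433.5 267.1] [53.2 51.5] 5.6 @.05 [433.3 282.8] [43.7 42.2] 5.6 [57. 56. 56.]
  sp 0.86 [312.7 190.2] [[0.4335 0.2749]]
```

View pics/f1.png

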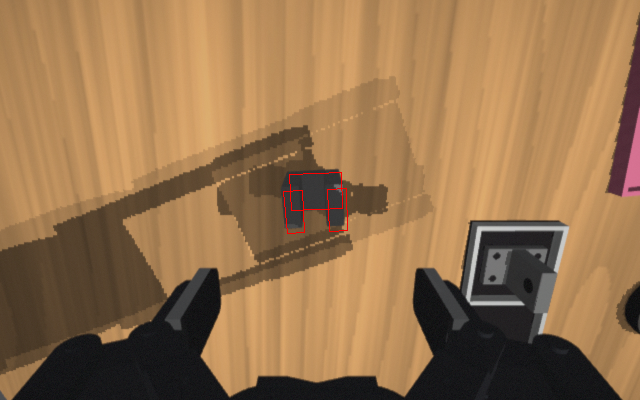

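Lug upright in its pocket (515,265); fork fits the model at (314,200). Descend and grip.

Request:
servo_tool(motion=[{"dx": 0.05,"dy": -0.1,"dz": 3,"ax": 0,"ay": 0,"az": -3.2},{"dx": 0,"dy": 0,"dz": 3,"ax": 0,"ay": 0,"az": 0},{"dx": 0,"dy": 0,"dz": 2.5,"ax": 0,"ay": 0,"az": 0},{"dx": 0,"dy": 0,"dz": 1.5,"ax": 0,"ay": 0,"az": 0},{"dx": 0,"dy": 0,"dz": 1,"ax": 0,"ay": 0,"az": 0},{"dx": 0,"dy": 0,"dz": 0.6,"ax": 0,"ay": 0,"az": 0},{"dx": 0,"dy": 0,"dz": 0,"ax": 0,"ay": 0,"az": 0}])

```text
t: 25.93
eef_pos: [0.4347, 0.2737, -0.0176]
tool_rot: [-0.0, 0.673, 0.739, -0.001]
wrist_force: [0.3, 0.1, 0.8]
gripper_width: 0.0855
finger_force: 0.0
```

Request:
servo_tool(motion=[{"dx": 0,"dy": 0,"dz": 0,"ax": 0,"ay": 0,"az": 0},{"dx": 0,"dy": 0,"dz": 0,"ax": 0,"ay": 0,"az": 0},{"dx": 0,"dy": 0,"dz": 0,"ax": 0,"ay": 0,"az": 0},{"dx": 0,"dy": 0,"dz": 0,"ax": 0,"ay": 0,"az": 0},{"dx": 0,"dy": 0,"dz": 0,"ax": 0,"ay": 0,"az": 0},{"dx": 0,"dy": 0,"dz": 0,"ax": 0,"ay": 0,"az": 0},{"dx": 0,"dy": 0,"dz": 0,"ax": 0,"ay": 0,"az": 0}], claw=-1)

```text
t: 26.52
eef_pos: [0.4361, 0.2749, -0.0151]
tool_rot: [0.001, 0.673, 0.74, 0.001]
wrist_force: [-0.4, -0.4, 5.2]
gripper_width: 0.0425
finger_force: 61.7
```

Request:
servo_tool(motion=[{"dx": 0,"dy": 0,"dz": -1.5,"ax": 0,"ay": 0,"az": 0},{"dx": 0,"dy": 0,"dz": -2.5,"ax": 0,"ay": 0,"az": 1.6},{"dx": 0,"dy": 0,"dz": -3,"ax": 0,"ay": 0,"az": 1.6},{"dx": 0,"dy": 0,"dz": -2,"ax": 0,"ay": 0,"az": 0},{"dx": -2.3,"dy": 2.9,"dz": 0,"ax": 0,"ay": 0,"az": 0},{"dx": -2.3,"dy": 2.9,"dz": 0,"ax": 0,"ay": 0,"az": 0},{"dx": -2.3,"dy": 2.9,"dz": 0,"ax": 0,"ay": 0,"az": 0},{"dx": -2.3,"dy": 2.9,"dz": 0,"ax": 0,"ay": 0,"az": 0},{"dx": -2.3,"dy": 2.9,"dz": 0,"ax": 0,"ay": 0,"az": 0},{"dx": -2.4,"dy": 3,"dz": 0,"ax": 0,"ay": 0,"az": 0}])

```text
t: 27.35
eef_pos: [0.6158, 0.141, 0.0734]
tool_rot: [-0.0, 0.693, 0.721, -0.0]
wrist_force: [0.6, 0.7, -1.1]
gripper_width: 0.0432
finger_force: 61.2
```

Request:
servo_tool(motion=[{"dx": 0,"dy": 0,"dz": 0,"ax": 0,"ay": 0,"az": 0},{"dx": 0,"dy": 0,"dz": 0,"ax": 0,"ay": 0,"az": 0},{"dx": 0,"dy": 0,"dz": 0,"ax": 0,"ay": 0,"az": 0}])

```text
t: 27.6
eef_pos: [0.6142, 0.1421, 0.0729]
tool_rot: [-0.001, 0.694, 0.72, -0.001]
wrist_force: [-0.2, 0.1, -1.5]
gripper_width: 0.0433
finger_force: 61.4
```

Request:
servo_tool(motion=[{"dx": 0,"dy": 0.15,"dz": 3,"ax": 0,"ay": 0,"az": 0},{"dx": 0,"dy": 0,"dz": 2.5,"ax": 0,"ay": 0,"az": 0},{"dx": 0,"dy": 0,"dz": 1.5,"ax": 0,"ay": 0,"az": 0},{"dx": 0,"dy": 0,"dz": 0.6,"ax": 0,"ay": 0,"az": 0},{"dx": 0,"dy": 0,"dz": 0.4,"ax": 0,"ay": 0,"az": 0},{"dx": 0,"dy": 0,"dz": 0.1,"ax": 0,"ay": 0,"az": 0},{"dx": 0,"dy": 0,"dz": 0.1,"ax": 0,"ay": 0,"az": 0}])

```text
t: 28.18
eef_pos: [0.6172, 0.1428, -0.0072]
tool_rot: [0.001, 0.693, 0.721, 0.001]
wrist_force: [-0.1, -0.6, -0.4]
gripper_width: 0.0431
finger_force: 61.4
```

Request:
servo_tool(motion=[{"dx": 0,"dy": 0,"dz": 0.1,"ax": 0,"ay": 0,"az": 0},{"dx": 0,"dy": 0,"dz": 0.1,"ax": 0,"ay": 0,"az": 0}])

```text
t: 28.35
eef_pos: [0.6176, 0.1423, -0.0091]
tool_rot: [0.001, 0.693, 0.721, 0.001]
wrist_force: [0.6, -0.4, -0.8]
gripper_width: 0.0431
finger_force: 61.4
```

Request:
servo_tool(motion=[{"dx": 0,"dy": 0,"dz": 0.1,"ax": 0,"ay": 0,"az": 0},{"dx": 0,"dy": 0,"dz": 0,"ax": 0,"ay": 0,"az": 0}])

```text
t: 28.52
eef_pos: [0.6169, 0.1421, -0.011]
tool_rot: [0.0, 0.694, 0.72, 0.0]
wrist_force: [-0.1, 0.2, 0.3]
gripper_width: 0.0433
finger_force: 61.5
```

Request:
servo_tool(motion=[{"dx": 0,"dy": 0,"dz": 0.1,"ax": 0,"ay": 0,"az": 0},{"dx": 0,"dy": 0,"dz": 0,"ax": 0,"ay": 0,"az": 0}])

```text
t: 28.68
eef_pos: [0.6169, 0.1421, -0.0111]
tool_rot: [0.0, 0.694, 0.72, 0.0]
wrist_force: [-2.7, -0.4, 7.9]
gripper_width: 0.043
finger_force: 62.2
```

Request:
servo_tool(motion=[{"dx": 0,"dy": 0,"dz": 0,"ax": 0,"ay": 0,"az": 0},{"dx": 0,"dy": 0,"dz": 0,"ax": 0,"ay": 0,"az": 0},{"dx": 0,"dy": 0,"dz": 0,"ax": 0,"ay": 0,"az": 0},{"dx": 0,"dy": 0,"dz": 0,"ax": 0,"ay": 0,"az": 0},{"dx": 0,"dy": 0,"dz": -0.5,"ax": 0,"ay": 0,"az": 0},{"dx": 0,"dy": 0,"dz": -1.5,"ax": 0,"ay": 0,"az": 0},{"dx": 0,"dy": 0,"dz": -3,"ax": 0,"ay": 0,"az": 0},{"dx": 0,"dy": 0,"dz": -3,"ax": 0,"ay": 0,"az": 0}], claw=0.5)

```text
t: 29.35
eef_pos: [0.6153, 0.142, 0.0681]
tool_rot: [-0.001, 0.693, 0.72, -0.001]
wrist_force: [0.3, 0.7, -0.0]
gripper_width: 0.0646
finger_force: 0.0
```

Request:
servo_tool(motion=[{"dx": -2.98,"dy": -1.97,"dz": -0.35,"ax": 0,"ay": 0,"az": 0},{"dx": -2.98,"dy": -1.97,"dz": -0.35,"ax": 0,"ay": 0,"az": 0},{"dx": -2.98,"dy": -1.97,"dz": -0.35,"ax": 0,"ay": 0,"az": 0},{"dx": -2.98,"dy": -1.97,"dz": -0.35,"ax": 0,"ay": 0,"az": 0},{"dx": -2.98,"dy": -1.97,"dz": -0.35,"ax": 0,"ay": 0,"az": 0},{"dx": -2.98,"dy": -1.97,"dz": -0.35,"ax": 0,"ay": 0,"az": 0},{"dx": -2.98,"dy": -1.97,"dz": -0.35,"ax": 0,"ay": 0,"az": 0},{"dx": -2.98,"dy": -1.97,"dz": -0.35,"ax": 0,"ay": 0,"az": 0},{"dx": -2.98,"dy": -1.97,"dz": -0.35,"ax": 0,"ay": 0,"az": 0}], claw=1)

```text
t: 30.1
eef_pos: [0.449, -0.134, 0.1008]
tool_rot: [0.001, 0.693, 0.721, 0.0]
wrist_force: [-0.4, -0.0, 0.1]
gripper_width: 0.0858
finger_force: 0.0
```

Request:
servo_tool(motion=[{"dx": 0,"dy": 0,"dz": 0,"ax": 0,"ay": 0,"az": -6.5},{"dx": 0,"dy": 0,"dz": 0,"ax": 0,"ay": 0,"az": -6.5},{"dx": 0,"dy": 0,"dz": 0,"ax": 0,"ay": 0,"az": -6.5},{"dx": 0,"dy": 0,"dz": 0,"ax": 0,"ay": 0,"az": -6.5},{"dx": 0,"dy": 0,"dz": 0,"ax": 0,"ay": 0,"az": 0},{"dx": 0,"dy": 0,"dz": 0,"ax": 0,"ay": 0,"az": 0}])

```text
t: 30.6
eef_pos: [0.45, -0.1329, 0.1001]
tool_rot: [0.001, 0.515, 0.857, 0.0]
wrist_force: [-0.1, -0.8, 0.3]
gripper_width: 0.0854
finger_force: 0.0
```

```bash
python3 - <<'E'
from h import *
im,C,s=look('h1','housing',False)
boxes(im,C,.4505,-.133,28,HOUS)
save('h1',im)
E
```

```text
30.6 [ 0.45   -0.1329  0.1001] [0.0008 0.5151 0.8571 0.0001] [-0.0706 -0.7693  0.3283] 0.08538167494298647
tcp px [[315.8348 238.8887]]
0.58 [284. 165. 345. 240.] @0 [ 453.3 -142.2] [51.7 63.7] 30.2 @.05 [ 445.9 -127.7] [42.4 52.2] 30.2 [54. 54. 54.]
  sp 0.74 [314.3 190.7] [[ 0.4491 -0.1338]]
```

View pics/h1.png

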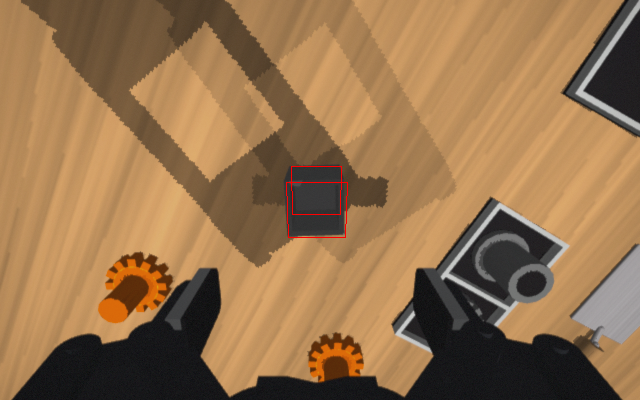

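Housing fits the model at (316,200); the bushing stands upright in tray2 (510,265). Descend and grip.

Request:
servo_tool(motion=[{"dx": 0,"dy": -0.05,"dz": 3,"ax": 0,"ay": 0,"az": -1.2},{"dx": 0,"dy": 0,"dz": 3,"ax": 0,"ay": 0,"az": 0},{"dx": 0,"dy": 0,"dz": 2.5,"ax": 0,"ay": 0,"az": 0},{"dx": 0,"dy": 0,"dz": 1.5,"ax": 0,"ay": 0,"az": 0},{"dx": 0,"dy": 0,"dz": 1,"ax": 0,"ay": 0,"az": 0},{"dx": 0,"dy": 0,"dz": 0.5,"ax": 0,"ay": 0,"az": 0},{"dx": 0,"dy": 0,"dz": 0,"ax": 0,"ay": 0,"az": 0}])

```text
t: 31.33
eef_pos: [0.4486, -0.1326, -0.0167]
tool_rot: [-0.001, 0.505, 0.863, -0.0]
wrist_force: [-0.3, 0.0, 0.7]
gripper_width: 0.0854
finger_force: 0.0
```

Request:
servo_tool(motion=[{"dx": 0,"dy": 0,"dz": 0,"ax": 0,"ay": 0,"az": 0},{"dx": 0,"dy": 0,"dz": 0,"ax": 0,"ay": 0,"az": 0},{"dx": 0,"dy": 0,"dz": 0,"ax": 0,"ay": 0,"az": 0},{"dx": 0,"dy": 0,"dz": 0,"ax": 0,"ay": 0,"az": 0},{"dx": 0,"dy": 0,"dz": 0,"ax": 0,"ay": 0,"az": 0},{"dx": 0,"dy": 0,"dz": 0,"ax": 0,"ay": 0,"az": 0},{"dx": 0,"dy": 0,"dz": 0,"ax": 0,"ay": 0,"az": 0}], claw=-1)

```text
t: 31.92
eef_pos: [0.4503, -0.1335, -0.0147]
tool_rot: [0.001, 0.505, 0.863, 0.0]
wrist_force: [0.1, 0.4, 7.0]
gripper_width: 0.0411
finger_force: 61.6
```

Request:
servo_tool(motion=[{"dx": 0,"dy": 0,"dz": -1.5,"ax": 0,"ay": 0,"az": 0},{"dx": 0,"dy": 0,"dz": -2.5,"ax": 0,"ay": 0,"az": 6.8},{"dx": 0,"dy": 0,"dz": -3,"ax": 0,"ay": 0,"az": 6.8},{"dx": 0,"dy": 0,"dz": -2,"ax": 0,"ay": 0,"az": 6.8},{"dx": 0,"dy": 0,"dz": 0,"ax": 0,"ay": 0,"az": 6.7}])

```text
t: 32.33
eef_pos: [0.4524, -0.1344, 0.079]
tool_rot: [0.004, 0.695, 0.719, 0.001]
wrist_force: [1.2, -0.3, -0.7]
gripper_width: 0.0413
finger_force: 60.8
```

Request:
servo_tool(motion=[{"dx": 2.8,"dy": 2.53,"dz": 0,"ax": 0,"ay": 0,"az": 0},{"dx": 2.8,"dy": 2.53,"dz": 0,"ax": 0,"ay": 0,"az": 0},{"dx": 2.8,"dy": 2.53,"dz": 0,"ax": 0,"ay": 0,"az": 0},{"dx": 2.8,"dy": 2.53,"dz": 0,"ax": 0,"ay": 0,"az": 0},{"dx": 2.8,"dy": 2.53,"dz": 0,"ax": 0,"ay": 0,"az": 0},{"dx": 2.8,"dy": 2.53,"dz": 0,"ax": 0,"ay": 0,"az": 0},{"dx": 2.7,"dy": 2.53,"dz": 0,"ax": 0,"ay": 0,"az": 0},{"dx": 0,"dy": 0,"dz": 0,"ax": 0,"ay": 0,"az": 0},{"dx": 0,"dy": 0,"dz": 0,"ax": 0,"ay": 0,"az": 0}])

```text
t: 33.08
eef_pos: [0.6185, 0.0708, 0.0733]
tool_rot: [-0.0, 0.692, 0.722, -0.0]
wrist_force: [-0.9, -0.3, -0.9]
gripper_width: 0.0412
finger_force: 61.2
```

Request:
servo_tool(motion=[{"dx": -0.2,"dy": 0.05,"dz": 3,"ax": 0,"ay": 0,"az": 0},{"dx": 0,"dy": 0,"dz": 2.5,"ax": 0,"ay": 0,"az": 0},{"dx": 0,"dy": 0,"dz": 1.5,"ax": 0,"ay": 0,"az": 0},{"dx": 0,"dy": 0,"dz": 0.6,"ax": 0,"ay": 0,"az": 0},{"dx": 0,"dy": 0,"dz": 0.4,"ax": 0,"ay": 0,"az": 0},{"dx": 0,"dy": 0,"dz": 0.1,"ax": 0,"ay": 0,"az": 0},{"dx": 0,"dy": 0,"dz": 0.1,"ax": 0,"ay": 0,"az": 0}])

```text
t: 33.67
eef_pos: [0.6197, 0.0666, -0.0068]
tool_rot: [0.001, 0.693, 0.721, 0.001]
wrist_force: [-0.4, -0.1, 0.1]
gripper_width: 0.0412
finger_force: 61.2
```

Request:
servo_tool(motion=[{"dx": 0,"dy": 0,"dz": 0.1,"ax": 0,"ay": 0,"az": 0},{"dx": 0,"dy": 0,"dz": 0.1,"ax": 0,"ay": 0,"az": 0}])

```text
t: 33.83
eef_pos: [0.62, 0.0669, -0.0087]
tool_rot: [0.001, 0.693, 0.721, 0.001]
wrist_force: [0.1, 0.9, -1.2]
gripper_width: 0.0409
finger_force: 61.2
```

Request:
servo_tool(motion=[{"dx": 0,"dy": 0,"dz": 0.1,"ax": 0,"ay": 0,"az": 0},{"dx": 0,"dy": 0,"dz": 0,"ax": 0,"ay": 0,"az": 0}])

```text
t: 34.0
eef_pos: [0.6191, 0.0671, -0.0107]
tool_rot: [0.0, 0.693, 0.721, 0.0]
wrist_force: [-0.7, -0.2, -0.4]
gripper_width: 0.0413
finger_force: 61.2
```

Request:
servo_tool(motion=[{"dx": 0,"dy": 0,"dz": 0.1,"ax": 0,"ay": 0,"az": 0},{"dx": 0,"dy": 0,"dz": 0,"ax": 0,"ay": 0,"az": 0}])

```text
t: 34.17
eef_pos: [0.6191, 0.0671, -0.0107]
tool_rot: [0.0, 0.693, 0.721, 0.0]
wrist_force: [-3.4, -0.3, 8.6]
gripper_width: 0.0412
finger_force: 62.0
```

Request:
servo_tool(motion=[{"dx": 0,"dy": 0,"dz": 0,"ax": 0,"ay": 0,"az": 0},{"dx": 0,"dy": 0,"dz": 0,"ax": 0,"ay": 0,"az": 0},{"dx": 0,"dy": 0,"dz": 0,"ax": 0,"ay": 0,"az": 0},{"dx": 0,"dy": 0,"dz": 0,"ax": 0,"ay": 0,"az": 0},{"dx": 0,"dy": 0,"dz": -0.5,"ax": 0,"ay": 0,"az": 0},{"dx": 0,"dy": 0,"dz": -1.5,"ax": 0,"ay": 0,"az": 0},{"dx": 0,"dy": 0,"dz": -3,"ax": 0,"ay": 0,"az": 0},{"dx": 0,"dy": 0,"dz": -3,"ax": 0,"ay": 0,"az": 0}], claw=0.5)

```text
t: 34.83
eef_pos: [0.6173, 0.0671, 0.0675]
tool_rot: [-0.001, 0.693, 0.721, -0.001]
wrist_force: [0.5, 0.6, 0.3]
gripper_width: 0.0641
finger_force: 0.0
```

Request:
servo_tool(motion=[{"dx": 0,"dy": -2,"dz": -3,"ax": 0,"ay": 0,"az": 0},{"dx": 0,"dy": -3,"dz": -2,"ax": 0,"ay": 0,"az": 0},{"dx": 0,"dy": -3,"dz": -2,"ax": 0,"ay": 0,"az": 0},{"dx": 0,"dy": -3,"dz": -1,"ax": 0,"ay": 0,"az": 0},{"dx": 0,"dy": -3,"dz": 0,"ax": 0,"ay": 0,"az": 0},{"dx": 0,"dy": -3,"dz": 0,"ax": 0,"ay": 0,"az": 0},{"dx": 0,"dy": -3,"dz": 0,"ax": 0,"ay": 0,"az": 0},{"dx": 0,"dy": 0,"dz": 0,"ax": 0,"ay": 0,"az": 0},{"dx": 0,"dy": 0,"dz": 0,"ax": 0,"ay": 0,"az": 0}])

```text
t: 35.58
eef_pos: [0.4184, 0.0592, 0.1484]
tool_rot: [0.001, 0.693, 0.721, 0.001]
wrist_force: [0.3, 0.4, 0.0]
gripper_width: 0.0638
finger_force: 0.0
```

```bash
python3 - <<'E'
from h import *
a=imaging.camera('scene')[110:310,230:470]; print(readout.get_state()['t'])
save('end',cv2.resize(a,(720,600),interpolation=cv2.INTER_CUBIC))
E
```

```text
35.6333
```

View pics/end.png

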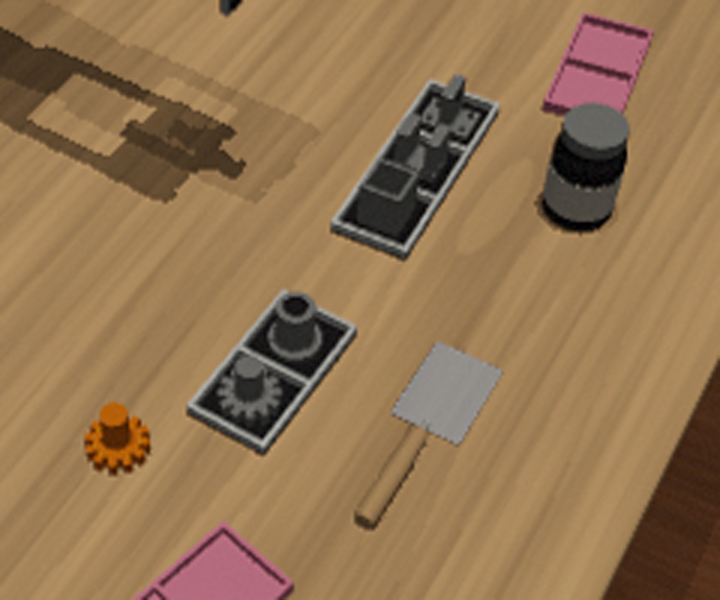

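All five parts stand upright in their pockets: gear (250,390), bushing (295,325), housing (388,195), fork (425,155) in the middle, lug (455,110). The jar and scraper show no displacement, and the arm stayed clear of the platform.

```bash
python3 -c "
from h import *
print(manip.sign_off())"
```

```text
the job is handed in; nothing more can be done
None
```

Both kits are made up and the job is handed in: the gear and bushing are in the two-pocket tray, and the lug, fork (middle) and housing are in the three-pocket tray, all upright in the last picture, with the bystanders not touched.

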